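Gauge gel cassettes and latch the good ones in the casting stand

TASK

Sort the gel cassettes in the light blue draining rack with the slot gauge, trying the green go slot first and then the red no-go slot: a good one goes into the go slot and stops at the no-go slot. Latch every good cassette in a slot of its own in the casting stand: stand it in the slot on the sprung latch, press the slot's orange pad so that it slides fully home, and let the latch snap back over it. Stand the too thick and too thin ones upright in the bays of the red rack, and leave the other things on the bench where they are.

Things in the scene. Friction and masses are not known exactly. Their poses are not given: they have to be found in the camera images.
- cassette1_mid (a point): Gel cassette, may be absent: clear plates in a dark blue frame, 100 mm wide (x) x 100 high (z), thickness (y) 9, 13 or 17 mm, unknown; 0.2 kg. Point: its centre, 50 above its lower edge. Grip it across its thickness near the top. Below is a rail 16 high along its lower edge, then a through window 76 x 12 that the stand's latch engages. The same back to front.
- cassette2_mid (a point): Gel cassette, may be absent: clear plates in a dark blue frame, 100 mm wide (x) x 100 high (z), thickness (y) 9, 13 or 17 mm, unknown; 0.2 kg. Point: its centre, 50 above its lower edge. It starts upright in the fixed light blue draining rack (120 x 330, five bays 62 apart, width of the cassettes across the rack), on a floor 8 above the bench between pegs 22 apart that reach 56 above the bench.
- cassette3_mid (a point): Gel cassette, may be absent: clear plates in a dark blue frame, 100 mm wide (x) x 100 high (z), thickness (y) 9, 13 or 17 mm, unknown; 0.2 kg. Point: its centre, 50 above its lower edge. The frames all look alike from the front; only the thickness differs.
- cassette4_mid (a point): Gel cassette, may be absent: clear plates in a dark blue frame, 100 mm wide (x) x 100 high (z), thickness (y) 9, 13 or 17 mm, unknown; 0.2 kg. Point: its centre, 50 above its lower edge. Starts in the light blue draining rack.
- cassette5_mid (a point): Gel cassette, may be absent: clear plates in a dark blue frame, 100 mm wide (x) x 100 high (z), thickness (y) 9, 13 or 17 mm, unknown; 0.2 kg. Point: its centre, 50 above its lower edge. Starts in the light blue draining rack, like the others.
- gauge_go (a point): Slot gauge: loose aluminium block 60 (x) x 97 (y) x 52 mm high, 0.85 kg, with two parallel slots along x, 40 deep, open at the top and both ends (the cassette sticks out at both), mouths flared 3 mm to each side in the top 4 mm. Point: centre of the mouth (52 above the bench) of the go slot, 15 wide, marked green, at the block's +y end.
- gauge_nogo (a point): Centre of the mouth of the gauge's no-go slot, 11 mm wide, marked red, 60 mm from the go slot along the block's -y. A 13 mm cassette stops on its mouth; only a 9 mm one enters.
- slot1 (a point): Slot 1 of the fixed casting stand (dark grey base 130 x 250 mm). Point: where the centre of a cassette fully home lies, 64 above the bench (gasket 14); the cassette's width along the stand's x. The slots are 75 apart along the stand's y. Two teal channels guide the cassette's side edges: 16 wide, 104 between their end walls, tops 70 above the bench, flared by 4 at the top.
- pad1 (a point): Top of the thumb ridge on the orange pad (30 x 28 mm) of slot 1's latch, 27 above the bench when shut; 105 from the slot's centre along the stand's -x and 52 along its +y. Press it straight down 15 mm (2 N at first, 7 N then; stop at 16.5 mm), then let it spring back up.
- latch1 (a joint): Latch of slot 1: angle in rad, 0 shut (sprung shut), about 0.4 clears the cassette, 0.47 fully pressed.
- slot2 (a point): Slot 2 of the fixed casting stand (dark grey base 130 x 250 mm). Point: where the centre of a cassette fully home lies, 64 above the bench (gasket 14); the cassette's width along the stand's x. Across each slot lies a flat steel latch nose, 60 wide, 5 thick, top 36.5 above the bench: a cassette stands on it, upright in the channels, 22 mm too high; pushing it does not open the latch.
- pad2 (a point): Top of the thumb ridge on the orange pad (30 x 28 mm) of slot 2's latch, 27 above the bench when shut; 105 from the slot's centre along the stand's -x and 52 along its +y. Press it straight down 15 mm (2 N at first, 7 N then; stop at 16.5 mm), then let it spring back up.
- latch2 (a joint): Latch of slot 2: angle in rad, 0 shut (sprung shut), about 0.4 clears the cassette, 0.47 fully pressed.
- slot3 (a point): Slot 3 of the fixed casting stand (dark grey base 130 x 250 mm). Point: where the centre of a cassette fully home lies, 64 above the bench (gasket 14); the cassette's width along the stand's x. Pressing the pad swings the nose out (lifting the cassette some 5 mm first); the cassette slides down, and on letting go the nose snaps in above its lower rail.
- pad3 (a point): Top of the thumb ridge on the orange pad (30 x 28 mm) of slot 3's latch, 27 above the bench when shut; 105 from the slot's centre along the stand's -x and 52 along its +y. Press it straight down 15 mm (2 N at first, 7 N then; stop at 16.5 mm), then let it spring back up.
- latch3 (a joint): Latch of slot 3: angle in rad, 0 shut (sprung shut), about 0.4 clears the cassette, 0.47 fully pressed.
- red_bay1 (a point): Bay 1 of the loose red peg rack (120 x 152 mm, 0.8 kg, two bays 66 apart along its y, 24 between the pegs, which reach 56 above the bench). Point: where the centre of a cassette standing in the bay lies, 58 above the bench (bay floor 8); the cassette's width along the rack's x.
- red_bay2 (a point): Bay 2 of the loose red peg rack (120 x 152 mm, 0.8 kg, two bays 66 apart along its y, 24 between the pegs, which reach 56 above the bench). Point: where the centre of a cassette standing in the bay lies, 58 above the bench (bay floor 8); the cassette's width along the rack's x.
- bottle: Clear glass bottle with a blue cap, 70 dia x 155 high mm; a bystander, to be left alone. Origin: centre of its underside.
- jar: Amber glass jar with a metal lid, 68 dia x 100 high mm; a bystander, to be left alone. Origin: centre of its underside.
- canister: Open purple plastic beaker, 90 dia x 120 high mm; a bystander, to be left alone. Origin: centre of its underside.
- tip_box: Pipette tip box, black base and yellow lid, 85 x 120 x 64 high mm; a bystander, to be left alone. Origin: centre of its underside.
- tube_rack: Pink rack of capped tubes, 60 x 130 x 62 high mm; a bystander, to be left alone. Origin: centre of its underside.
- marker: White marker pen with a red cap, 115 long, 17 thick, lying; sizes in mm; a bystander, to be left alone. Origin: centre of its underside.
Mind the look-alikes: they are no part of the job. What is shaped like the part that bears cassette1_mid but yellow is not meant.

How it is judged:
On the way, in this order (a step that is already met when the one before it is completed fails the run):
1. a cassette has been let down into the gauge's go slot (((x of cassette1_mid in the frame of gauge_go between -0.045 and 0.045 m and y of cassette1_mid in the frame of gauge_go between -0.008 and 0.008 m and z of cassette1_mid in the frame of gauge_go between 0 and 0.036 m) or (x of cassette2_mid in the frame of gauge_go between -0.045 and 0.045 m and y of cassette2_mid in the frame of gauge_go between -0.008 and 0.008 m and z of cassette2_mid in the frame of gauge_go between 0 and 0.036 m) or (x of cassette3_mid in the frame of gauge_go between -0.045 and 0.045 m and y of cassette3_mid in the frame of gauge_go between -0.008 and 0.008 m and z of cassette3_mid in the frame of gauge_go between 0 and 0.036 m) or (x of cassette4_mid in the frame of gauge_go between -0.045 and 0.045 m and y of cassette4_mid in the frame of gauge_go between -0.008 and 0.008 m and z of cassette4_mid in the frame of gauge_go between 0 and 0.036 m) or (x of cassette5_mid in the frame of gauge_go between -0.045 and 0.045 m and y of cassette5_mid in the frame of gauge_go between -0.008 and 0.008 m and z of cassette5_mid in the frame of gauge_go between 0 and 0.036 m))), for 0.1 s.
2. a good cassette has been offered to the gauge's no-go slot and stopped at its mouth (((x of cassette1_mid in the frame of gauge_nogo between -0.045 and 0.045 m and y of cassette1_mid in the frame of gauge_nogo between -0.008 and 0.008 m and z of cassette1_mid in the frame of gauge_nogo between 0.043 and 0.054 m) or (x of cassette3_mid in the frame of gauge_nogo between -0.045 and 0.045 m and y of cassette3_mid in the frame of gauge_nogo between -0.008 and 0.008 m and z of cassette3_mid in the frame of gauge_nogo between 0.043 and 0.054 m) or (x of cassette5_mid in the frame of gauge_nogo between -0.045 and 0.045 m and y of cassette5_mid in the frame of gauge_nogo between -0.008 and 0.008 m and z of cassette5_mid in the frame of gauge_nogo between 0.043 and 0.054 m))), for 0.1 s.
3. a good cassette is latched fully home in the casting stand (((distance between cassette1_mid and slot1 below 0.007 m and angle between cassette1_mid's own z axis and vertical below 0.12 rad) or (distance between cassette1_mid and slot2 below 0.007 m and angle between cassette1_mid's own z axis and vertical below 0.12 rad) or (distance between cassette1_mid and slot3 below 0.007 m and angle between cassette1_mid's own z axis and vertical below 0.12 rad) or (distance between cassette3_mid and slot1 below 0.007 m and angle between cassette3_mid's own z axis and vertical below 0.12 rad) or (distance between cassette3_mid and slot2 below 0.007 m and angle between cassette3_mid's own z axis and vertical below 0.12 rad) or (distance between cassette3_mid and slot3 below 0.007 m and angle between cassette3_mid's own z axis and vertical below 0.12 rad) or (distance between cassette5_mid and slot1 below 0.007 m and angle between cassette5_mid's own z axis and vertical below 0.12 rad) or (distance between cassette5_mid and slot2 below 0.007 m and angle between cassette5_mid's own z axis and vertical below 0.12 rad) or (distance between cassette5_mid and slot3 below 0.007 m and angle between cassette5_mid's own z axis and vertical below 0.12 rad)) and value of joint each of latch1, latch2, latch3 below 0.1 rad), for 0.2 s.
At the end, for the whole second after the job is handed in: Each good (13 mm) cassette is upright and fully home in a stand slot (within 7 mm of the slot's point) with that latch shut (under 0.1 rad); each too thick or too thin one stands in a red rack bay (within 25 mm of its point, tilt under 0.3 rad) (((distance between cassette1_mid and slot1 below 0.007 m and angle between cassette1_mid's own z axis and vertical below 0.12 rad and value of joint latch1 below 0.1 rad) or (distance between cassette1_mid and slot2 below 0.007 m and angle between cassette1_mid's own z axis and vertical below 0.12 rad and value of joint latch2 below 0.1 rad) or (distance between cassette1_mid and slot3 below 0.007 m and angle between cassette1_mid's own z axis and vertical below 0.12 rad and value of joint latch3 below 0.1 rad)) and ((distance between cassette3_mid and slot1 below 0.007 m and angle between cassette3_mid's own z axis and vertical below 0.12 rad and value of joint latch1 below 0.1 rad) or (distance between cassette3_mid and slot2 below 0.007 m and angle between cassette3_mid's own z axis and vertical below 0.12 rad and value of joint latch2 below 0.1 rad) or (distance between cassette3_mid and slot3 below 0.007 m and angle between cassette3_mid's own z axis and vertical below 0.12 rad and value of joint latch3 below 0.1 rad)) and ((distance between cassette5_mid and slot1 below 0.007 m and angle between cassette5_mid's own z axis and vertical below 0.12 rad and value of joint latch1 below 0.1 rad) or (distance between cassette5_mid and slot2 below 0.007 m and angle between cassette5_mid's own z axis and vertical below 0.12 rad and value of joint latch2 below 0.1 rad) or (distance between cassette5_mid and slot3 below 0.007 m and angle between cassette5_mid's own z axis and vertical below 0.12 rad and value of joint latch3 below 0.1 rad)) and (distance between cassette2_mid and red_bay1 below 0.025 m or distance between cassette2_mid and red_bay2 below 0.025 m) and angle between each of cassette2_mid, cassette4_mid's own z axis and vertical below 0.3 rad and (distance between cassette4_mid and red_bay1 below 0.025 m or distance between cassette4_mid and red_bay2 below 0.025 m)); the robot touches nothing.
It fails at once if a bystander on the bench is pushed more than 30 mm from its place (distance of any of bottle, jar, canister, tip_box, tube_rack, marker from where it was at the start of the episode above 0.03 m).
Of cassette1, cassette2, cassette3, cassette4, cassette5 only 4 to 5 are there at a start; the rules pass over those that are not, and their reading is None.
At some moment in a run one of gauge, red_rack may be knocked a few centimetres aside while the robot is not near it.
It also fails if it takes over 210 s, if anything falls off the work surface, if the arm or the gripper's body presses on something with over 40 N, if the wrist force passes 120 N, or if a joint passes its speed limit or range.

ROBOT

A 7-joint arm with a two-finger parallel gripper is mounted at the origin on the work surface. World frame = base frame: x ahead of the robot, y to its left, z up, the work surface at z = 0. Lengths are in m, angles in rad, forces in N, time in s.
With the tool pointing down it reaches from about 0.4 to 0.9 m from the base axis. Payload 5.5 kg.
Tool frame: the origin (TCP) lies midway between the tips of the shut fingers; the grasp point (between the pads) lies 19 mm behind it (manip.grip_depth is the distance from the TCP to the grasp point, in m); z points along the fingers, x is the direction in which the jaws open and shut, and the axes are right-handed (so a half turn about z gives the same grasp; the last joint's range is limited). The gripper opens to 92 mm and grips with 3 to 60 N. Pads are 19 mm wide; open, the fingers measure 130 mm over their backs; the gripper's body (75 mm by 190 mm) begins 47 mm behind the grasp point.
Start: joints at [-0.963, 0.501, -0.427, 1.55, 0.221, 1.138, -0.21], TCP at [0.22, 0.612, 0.227] pointing down, gripper open.
Joint ranges: [-2.88, 2.88], [-0.31, 2.03], [-1.54, 1.56], [0.2, 2.42], [-1.41, 4.55], [0.19, 2.02], [-2.57, 2.57]. Speed limits (rad/s): [2.57, 2.57, 3.14, 3.14, 3.14, 3.14, 3.14].

INTERFACE

Orientations are given as a unit quaternion [x, y, z, w].
In Python, from bench import manip, effector, viewer gives the robot as it stands. Calls block until the motion is done:
- manip.move_pose(position, orientation): joint-space move of the TCP to a pose.
- manip.servo_line(position, ori=None, vel=0.15): straight line of the TCP; ori=None keeps the orientation; vel is the mean speed in m/s.
- manip.movej(angles): joint-space move.
- effector.open_jaws() and effector.close(f_grip=None): open the fingers fully, or close them until they stop; f_grip is the grip in N (None keeps the last).
- manip.sleep(seconds).
- manip.solve_ik(position, orientation): joint angles nearest the present ones, or None.
- viewer.get_image(name): name is "scene" or "top" or "wrist"; returns the picture (400x640x3 uint8, red, green, blue); there is no depth.
- viewer.get_calibration(name): a dict with "vfov" (degrees; the focal length in pixels is half the picture's height over the tangent of half this angle, whatever the lens; pixels are square), "cx", "cy" (the principal point, pixels), "eye" and "attitude" of the camera in the world. Camera axes: x right, y down, z forward; pixel columns grow to the right and rows downward; lengths in m; the calibration is good to about 2 mm. A picture is of the moment at which its call begins: read the wrist's pose just before it. get_calibration takes no time and is no camera call; for the wrist camera it gives the pose at the moment of the call.
A pose or a line that the arm cannot do raises manip.PlanningError and nothing moves.
- manip.hand_in(): hands the job in, once; it reports no verdict.
Readings, each from a call of its own:
- manip.current_clock(): time.
- manip.current_q(): joint angles.
- manip.current_joint_velocities(): joint speeds.
- manip.current_tau(): joint torques, N m.
- manip.current_tool_pos(): TCP position.
- manip.current_tcp_rot(): TCP orientation.
- manip.current_force(): force on the tool from outside, world axes, zero at the start.
- manip.current_wrist_torque(): the same for the moment, N m.
- manip.current_finger_gap(): finger opening in m.
Only numpy, scipy, OpenCV 4.12 (cv2) and the standard library are available. Lean on these libraries where they do the work, as an engineer would, in place of code of your own. Each camera call takes 0.05 s, during which the arm holds its last target.

## Working session

There is one attempt and no reset: what is moved stays moved. The work goes in short steps, each a Python script; the robot and the scene stay as the last script left them, time stands still between calls to the robot, and variables do not carry over. Pictures are saved under pics/ and viewed, and the job is handed in when it is done.

```bash
ls; mkdir -p pics
python3 - <<'E'
from bench import manip, effector, viewer
import cv2
for n in ["scene","top","wrist"]:
    im=viewer.get_image(n); cv2.imwrite(f"pics/{n}0.png",im[:,:,::-1]); print(n,viewer.get_calibration(n))
print(manip.current_clock(),manip.grip_depth,manip.current_tcp_rot(),manip.current_finger_gap())
E
```

```text
pics
scene {'vfov': 46.43506020241516, 'cx': 324.74016652172224, 'cy': 193.30257258512353, 'eye': array([ 1.67428116, -0.18428486,  0.86905163]), 'attitude': array([ 0.67301505,  0.57872987, -0.30183205, -0.34787913])}
top {'vfov': 57.33318167562736, 'cx': 324.0902304702301, 'cy': 198.0335615170201, 'eye': array([ 0.33357152, -0.05161944,  1.14866025]), 'attitude': array([-0.70374143,  0.70404849, -0.0569362 ,  0.07630198])}
wrist {'vfov': 69.551294205775, 'cx': 324.7876400667405, 'cy': 197.2606082652196, 'eye': array([0.14071875, 0.6390978 , 0.38414722]), 'attitude': array([0.80798607, 0.56810328, 0.08931315, 0.12821989])}
0.15 0.0188 [ 8.17920241e-01  5.75331109e-01 -6.47232959e-04  4.19222038e-04] 0.09200008612801087
```

View pics/top0.png

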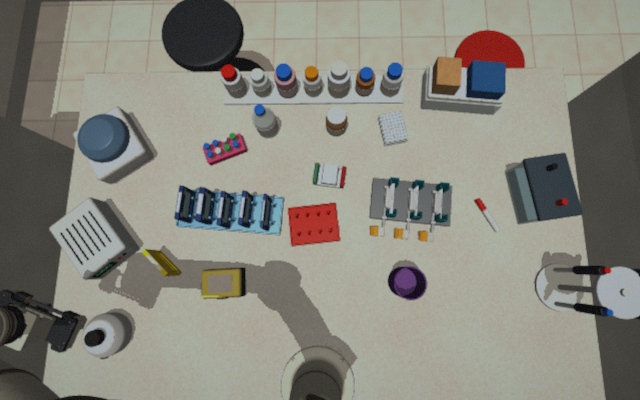

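View pics/scene0.png

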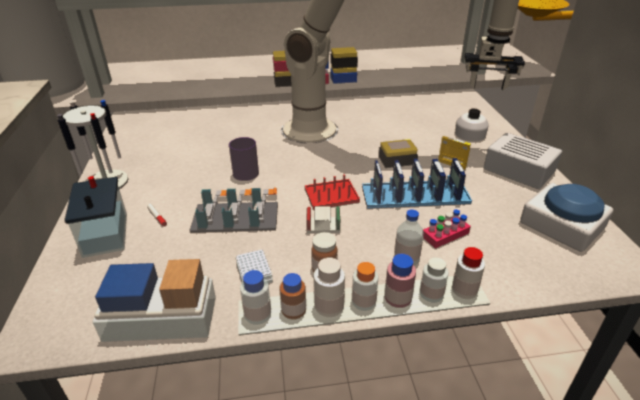

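View pics/wrist0.png

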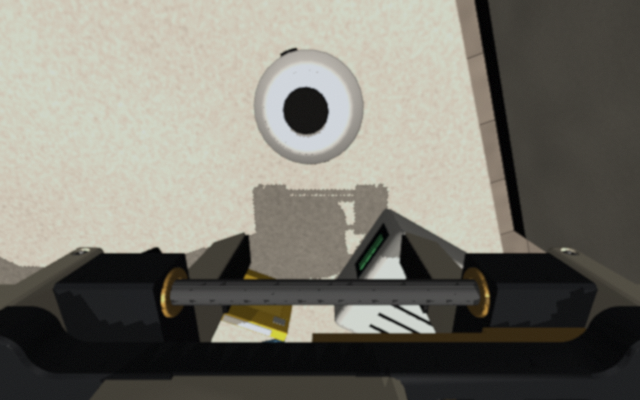

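```bash
cat > h.py <<'E'
import numpy as np, cv2
from scipy.spatial.transform import Rotation as R
def cam(c):
    f=200/np.tan(np.radians(c['vfov'])/2); return f,c['cx'],c['cy'],np.array(c['eye']),R.from_quat(c['attitude']).as_matrix()
def px2w(c,u,v,z):
    f,cx,cy,e,M=cam(c); d=M@np.array([(u-cx)/f,(v-cy)/f,1.]); return e+d*(z-e[2])/d[2]
def w2px(c,p):
    f,cx,cy,e,M=cam(c); q=(np.atleast_2d(p)-e)@M; return np.c_[f*q[:,0]/q[:,2]+cx,f*q[:,1]/q[:,2]+cy]
def crop(im,x0,y0,x1,y1,s,name):
    cv2.imwrite(name,cv2.resize(im[y0:y1,x0:x1,::-1],None,fx=s,fy=s,interpolation=cv2.INTER_CUBIC))
def down(yaw):  # tool down, jaw axis (tool x) at yaw in world
    c,s=np.cos(yaw),np.sin(yaw)
    M=np.array([[c,s,0],[s,-c,0],[0,0,-1.]]).T
    M=np.column_stack([[c,s,0],[s,-c,0],[0,0,-1.]])
    return R.from_matrix(M).as_quat()
E
python3 - <<'E'
from h import *
from bench import viewer
c=viewer.get_calibration("top")
im=cv2.imread('pics/top0.png')[:,:,::-1]
crop(im,165,160,305,250,5.5,'pics/c1.png'); crop(im,270,150,460,250,4.2,'pics/c2.png')
for n,u,v,z in [("drainL",184,205,.11),("drainR",267,210,.11),("gauge",330,175,.052),("red",314,224,.01),("slot1",391,197,.07),("slot3",441,203,.07),("pad1",374,230,.027),("pad3",424,237,.027),("cup",407,283,.1),("bottle",262,112,.15),("jar",337,120,.1),("tip",222,283,.06),("tube",224,148,.06)]:
    print(n,px2w(c,u,v,z).round(3))
E
```

```text
drainL [0.513 0.385 0.11 ]
drainR [0.497 0.142 0.11 ]
gauge [ 0.615 -0.039  0.052]
red [0.468 0.011 0.01 ]
slot1 [ 0.542 -0.222  0.07 ]
slot3 [ 0.524 -0.369  0.07 ]
pad1 [ 0.448 -0.174  0.027]
pad3 [ 0.426 -0.324  0.027]
cup [ 0.293 -0.254  0.1  ]
bottle [0.781 0.158 0.15 ]
jar [ 0.775 -0.061  0.1  ]
tip [0.29  0.277 0.06 ]
tube [0.702 0.293 0.06 ]
```

View pics/c1.png

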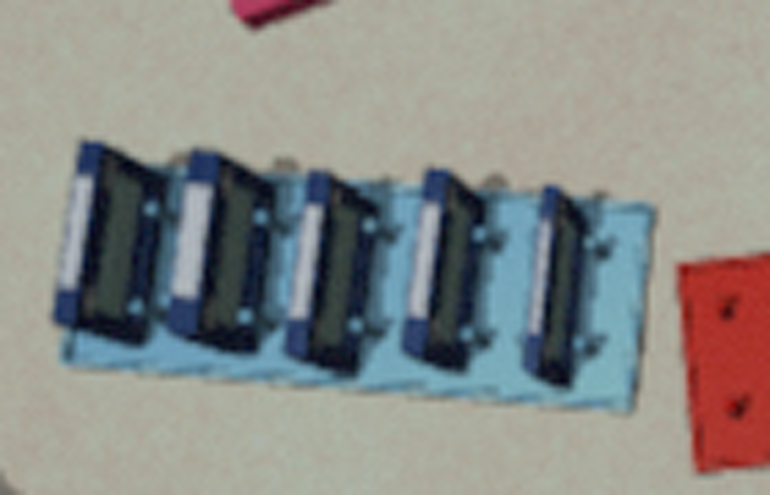

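View pics/c2.png

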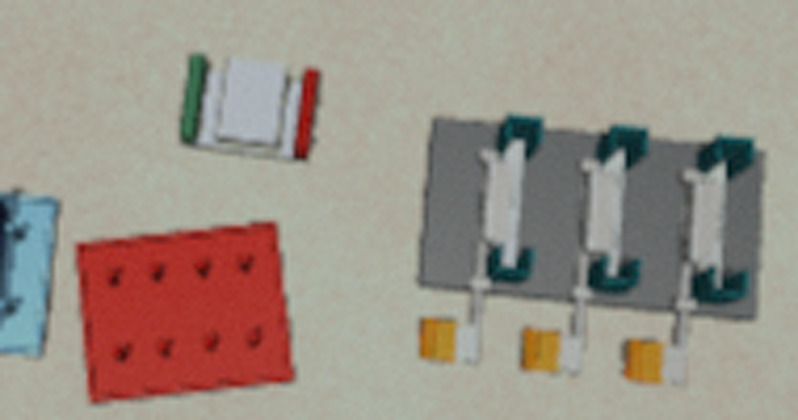

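Run:
```python
from h import *
from bench import manip
for y in (1.57,-1.57):
  for p in [(.72,-.3,.25),(.7,.26,.25),(.7,0,.25),(.53,-.3,.15),(.51,.38,.15),(.51,.38,.1),(.44,-.17,.02),(.43,-.33,.02),(.615,-.04,.1),(.47,.01,.1),(.4,-.3,.25),(.35,.26,.25)]:
    q=manip.solve_ik(p,down(y)); print(round(y,1),p,None if q is None else np.round(q,2))
```

```text
1.6 (0.72, -0.3, 0.25) [ 0.25  0.7   0.19  1.14 -0.13  1.31  2.01]
1.6 (0.7, 0.26, 0.25) [-0.2   0.65 -0.33  1.24  0.2   1.28  1.05]
1.6 (0.7, 0, 0.25) [ 0.07  0.54 -0.17  1.39  0.09  1.21  1.47]
1.6 (0.53, -0.3, 0.15) [ 0.21  0.49  0.35  1.75 -0.2   0.93  2.21]
1.6 (0.51, 0.38, 0.15) [-0.39  0.55 -0.4   1.66  0.25  0.98  0.69]
1.6 (0.51, 0.38, 0.1) [-0.4   0.61 -0.39  1.69  0.28  0.9   0.67]
1.6 (0.44, -0.17, 0.02) [ 0.33  0.49 -0.02  2.13  0.02  0.52  1.86]
1.6 (0.43, -0.33, 0.02) [ 0.36  0.59  0.3   1.97 -0.29  0.62  2.43]
1.6 (0.615, -0.04, 0.1) [ 0.14  0.56 -0.16  1.74  0.11  0.85  1.5 ]
1.6 (0.47, 0.01, 0.1) [ 0.05  0.34 -0.15  2.1   0.08  0.7   1.42]
1.6 (0.4, -0.3, 0.25) [-0.07  0.22  0.76  1.93 -0.17  1.06  2.33]
1.6 (0.35, 0.26, 0.25) [-0.3   0.07 -0.41  2.03  0.03  1.04  0.84]
-1.6 (0.72, -0.3, 0.25) [ 0.11  0.73  0.47  1.15 -0.31  1.33 -1.02]
-1.6 (0.7, 0.26, 0.25) [-0.54  0.64  0.25  1.26 -0.15  1.27 -1.86]
-1.6 (0.7, 0, 0.25) [-0.22  0.55  0.28  1.4  -0.15  1.21 -1.5 ]
-1.6 (0.53, -0.3, 0.15) [-0.07  0.58  0.74  1.76 -0.46  0.98 -0.72]
-1.6 (0.51, 0.38, 0.15) [-0.84  0.53  0.22  1.67 -0.13  0.96 -2.15]
-1.6 (0.51, 0.38, 0.1) [-0.84  0.59  0.22  1.7  -0.16  0.87 -2.12]
-1.6 (0.44, -0.17, 0.02) [-0.43  0.72  0.94  2.16 -0.92  0.74 -0.44]
-1.6 (0.43, -0.33, 0.02) [ 0.18  0.64  0.55  1.98 -0.53  0.66 -0.51]
-1.6 (0.615, -0.04, 0.1) [-0.2   0.57  0.3   1.76 -0.21  0.85 -1.38]
-1.6 (0.47, 0.01, 0.1) [-0.35  0.35  0.32  2.12 -0.17  0.7  -1.49]
-1.6 (0.4, -0.3, 0.25) [-0.11  0.23  0.81  1.93 -0.19  1.07 -0.79]
-1.6 (0.35, 0.26, 0.25) [-0.8   0.05  0.11  2.05 -0.01  1.04 -2.26]
```

Run:
```python
from h import *
from bench import manip, viewer
import pickle
D={}
for n,p in [("rack",(.37,.27,.27)),("mid",(.40,.0,.27)),("stand",(.38,-.29,.27))]:
    manip.move_pose(p,down(-np.pi/2)); manip.sleep(.2)
    D[n]=viewer.get_calibration("wrist"); im=viewer.get_image("wrist"); cv2.imwrite(f"pics/w_{n}.png",im[:,:,::-1])
    print(n,manip.current_clock(),D[n]['eye'])
pickle.dump(D,open('cal.pkl','wb'))
```

```text
rack 2.175 [0.45447077 0.26977813 0.42807421]
mid 3.4833 [0.48480915 0.00065868 0.42814829]
stand 4.85 [ 0.46530208 -0.2893694   0.42811498]
```

View pics/w_rack.png

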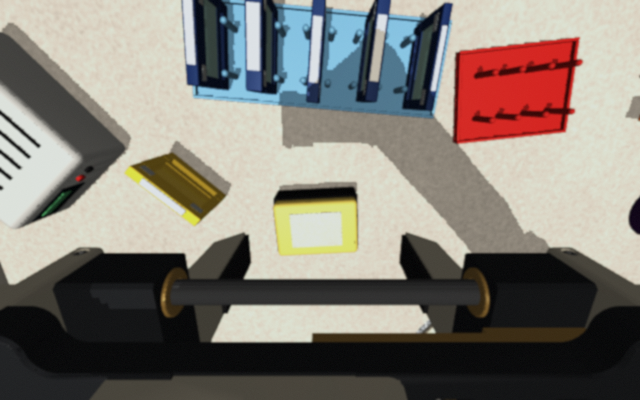

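View pics/w_mid.png

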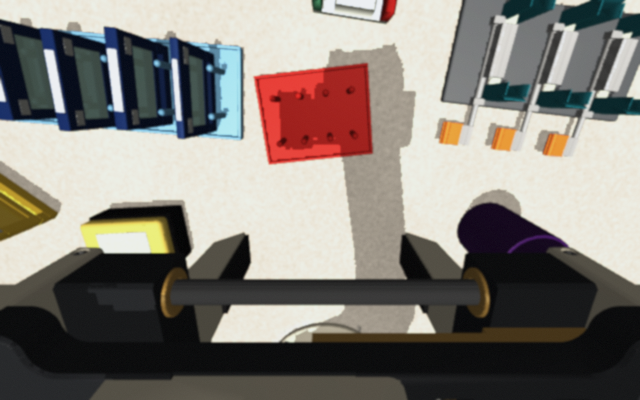

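View pics/w_stand.png

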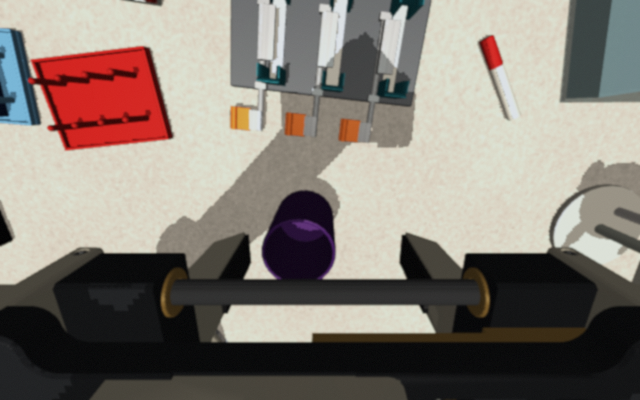

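Run:
```python
from h import *
from bench import manip, viewer
import pickle
D=pickle.load(open('cal.pkl','rb'))
for n,p in [("stand2",(.45,-.29,.25)),("mid2",(.50,-.02,.25)),("rack2",(.43,.265,.25))]:
    manip.move_pose(p,down(-np.pi/2)); manip.sleep(.2)
    D[n]=viewer.get_calibration("wrist"); im=viewer.get_image("wrist"); cv2.imwrite(f"pics/w_{n}.png",im[:,:,::-1])
    print(n,manip.current_clock())
    crop(im,120,0,520,240,2,f"pics/w_{n}c.png")
pickle.dump(D,open('cal.pkl','wb'))
```

```text
stand2 5.4917
mid2 6.8083
rack2 8.1833
```

View pics/w_stand2c.png

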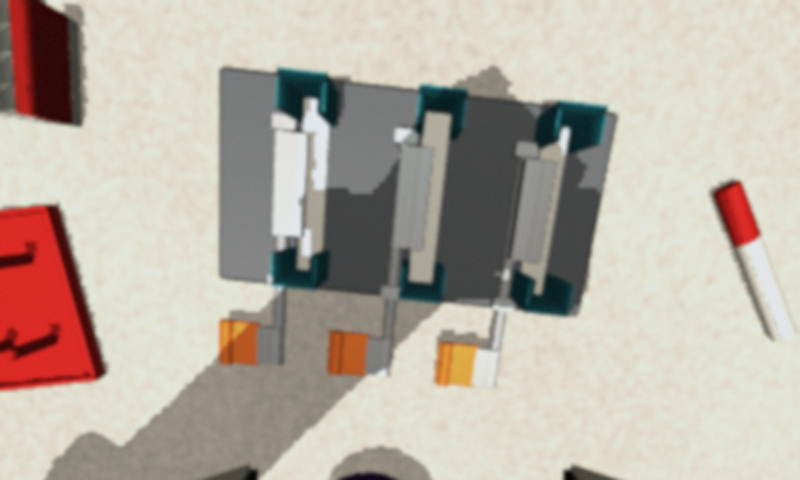

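View pics/w_mid2c.png

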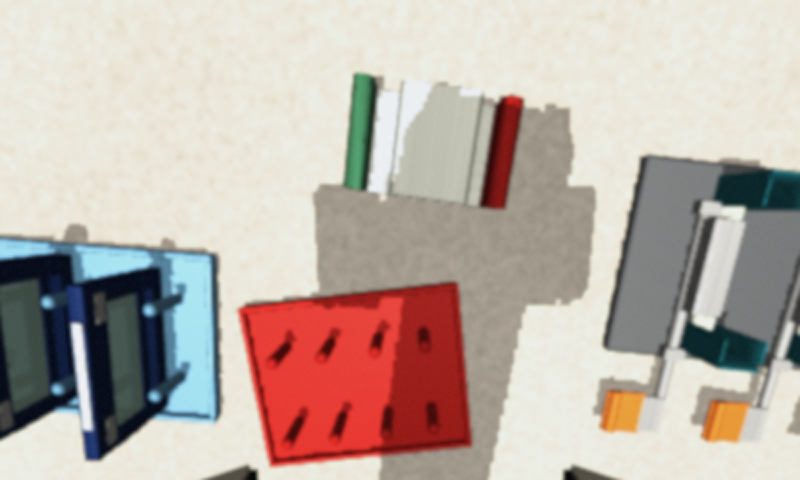

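View pics/w_rack2c.png

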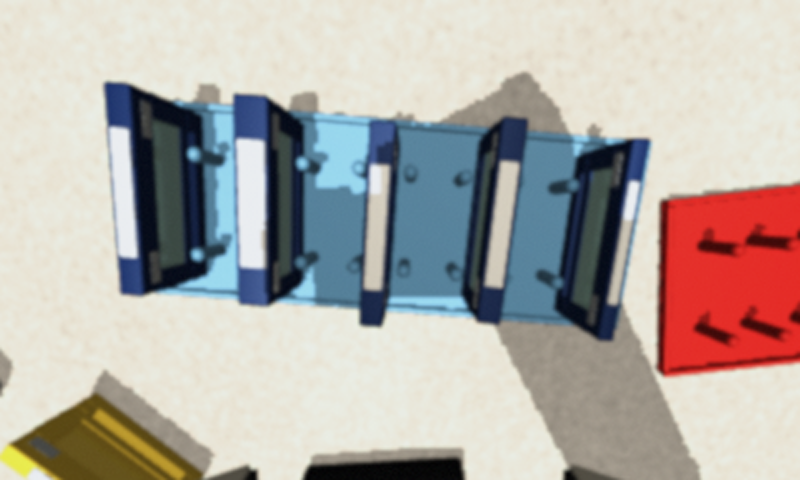

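Run:
```python
from h import *
im=cv2.imread('pics/w_stand2.png')[:,:,::-1]
crop(im,220,25,360,160,5.5,'pics/s1.png'); crop(im,300,35,440,200,5,'pics/s2.png')
im=cv2.imread('pics/w_mid2.png')[:,:,::-1]
crop(im,230,25,400,240,4,'pics/m1.png')
```

```text
(no output)
```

View pics/s1.png

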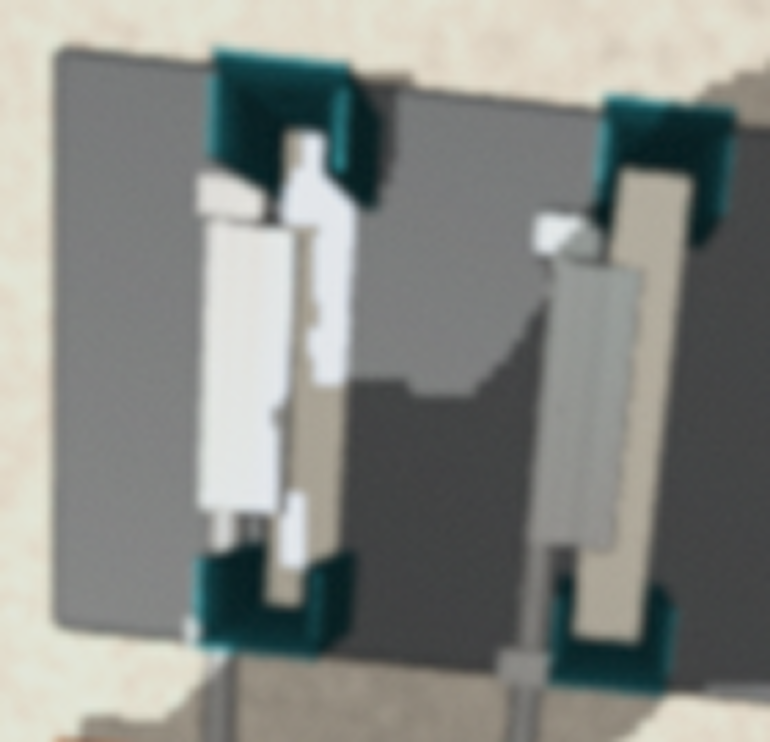

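View pics/s2.png

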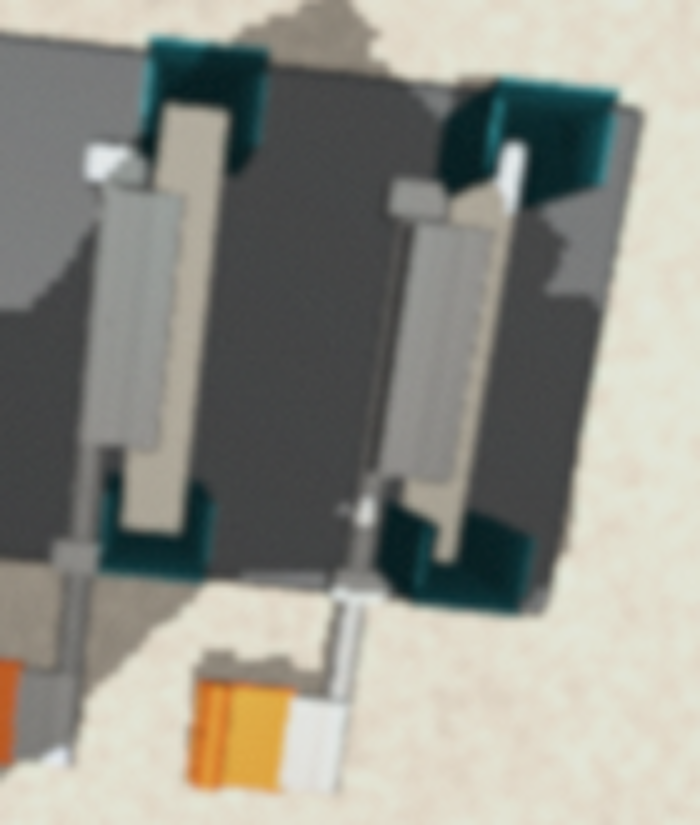

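View pics/m1.png

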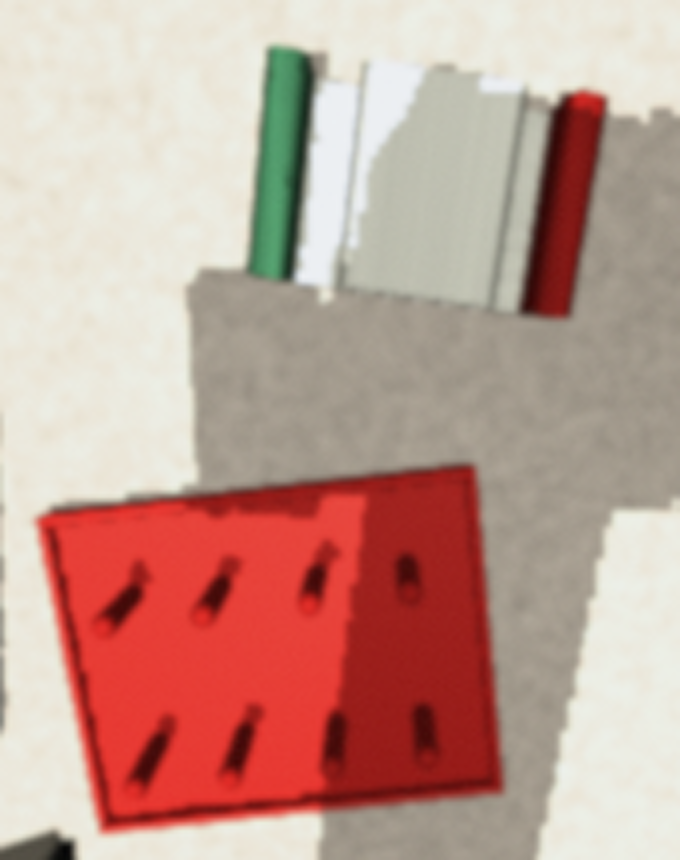

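Run:
```python
from h import *
import pickle
D=pickle.load(open('cal.pkl','rb')); c=D['stand2']
for z in (.008,.012):
  P=np.array([px2w(c,u,v,z)[:2] for u,v in [(230.4,33.7),(428,57),(409,157.4),(230,139.2)]])
  print(z,P.round(4).tolist(),P.mean(0).round(4),np.linalg.norm(np.roll(P,-1,0)-P,axis=1).round(4))
g=lambda x,y,s,ox,oy,z: px2w(c,x/s+ox,y/s+oy,z)[:2].round(4)
print("gasket2",[g(x,y,5.5,220,25,.014) for x,y in [(620,170),(690,178),(642,642),(578,638)]],g(632,407,5.5,220,25,.014))
print("gask2 s2", g(174,318,5,300,35,.014))
# channel tops z .07
for n,pts in dict(s1=[(213,48),(355,66),(320,657),(197,645)],s2=[(610,98),(735,110),(668,692),(553,685)]).items():
  P=np.array([g(x,y,5.5,220,25,.07) for x,y in pts]); print(n,P.tolist(),P.mean(0))
P=np.array([g(x,y,5,300,35,.07) for x,y in [(500,78),(615,92),(525,612),(415,605)]]); print("s3",P.tolist(),P.mean(0))
# pads in c crop scale2 off 120: 
for n,x,y in [("pad1 L",221,342),("pad1 R",258,342),("pad2",331,352),("pad2R",367,352),("pad3",437,362),("pad3R",475,362)]:
  print(n,g(x,y,2,120,0,.025))
print('ridge3',g(208,737,5,300,35,.027))
# gauge m1 scale4 off 230,25
c=D['mid2']
P=np.array([g(x,y,4,230,25,.052) for x,y in [(268,47),(605,95),(570,317),(250,276)]]); print("gauge",P.tolist(),P.mean(0),np.linalg.norm(np.roll(P,-1,0)-P,axis=1))
P=np.array([g(x,y,4,230,25,.008) for x,y in [(40,515),(473,466),(500,792),(105,830)]]); print("red",P.tolist(),P.mean(0),np.linalg.norm(np.roll(P,-1,0)-P,axis=1))
P=np.array([g(x,y,4,230,25,.056) for x,y in [(105,625),(203,613),(310,603),(408,590),(135,790),(230,778),(333,766),(428,755)]]); print("pegs",P.tolist(),P.mean(0))
```

```text
0.008 [[0.6162, -0.1747], [0.5895, -0.4215], [0.462, -0.4088], [0.4876, -0.1609]] [ 0.5388 -0.2915] [0.2483 0.1282 0.2492 0.1293]
0.012 [[0.6153, -0.1759], [0.589, -0.4202], [0.4627, -0.4077], [0.4881, -0.1622]] [ 0.5388 -0.2915] [0.2458 0.1269 0.2468 0.128 ]
gasket2 [array([ 0.5902, -0.3011]), array([ 0.5885, -0.3169]), array([ 0.4847, -0.3072]), array([ 0.4857, -0.2914])] [ 0.5395 -0.3043]
gask2 s2 [ 0.54   -0.3041]
s1 [[0.6033, -0.2223], [0.6002, -0.2491], [0.4886, -0.2367], [0.4912, -0.2108]] [ 0.545825 -0.229725]
s2 [[0.5947, -0.2977], [0.5926, -0.3217], [0.481, -0.3106], [0.4826, -0.2861]] [ 0.537725 -0.304025]
s3 [[0.5871, -0.371], [0.5844, -0.3957], [0.4731, -0.3859], [0.4748, -0.3598]] [ 0.52985 -0.3781 ]
pad1 L [ 0.4469 -0.1627]
pad1 R [ 0.4468 -0.1879]
pad2 [ 0.4398 -0.2372]
pad2R [ 0.4397 -0.2618]
pad3 [ 0.4326 -0.3098]
pad3R [ 0.4325 -0.3359]
ridge3 [ 0.4311 -0.314 ]
gauge [[0.6547, 0.0075], [0.6425, -0.086], [0.5836, -0.079], [0.5954, 0.0148]] [ 0.61905  -0.035675] [0.09429258 0.0593145  0.0945393  0.05974764]
red [[0.5186, 0.0955], [0.5349, -0.0549], [0.4135, -0.0677], [0.3984, 0.0822]] [0.46635  0.013775] [0.1512807  0.12207293 0.15065862 0.12093358]
pegs [[0.4916, 0.0641], [0.4954, 0.033], [0.4985, -0.0008], [0.5026, -0.0316], [0.4352, 0.0586], [0.4393, 0.0269], [0.4435, -0.0071], [0.4472, -0.0383]] [0.4691625 0.0131   ]
```

Run:
```python
from h import *
import pickle
D=pickle.load(open('cal.pkl','rb')); c=D['rack2']
g=lambda x,y,s,ox,oy,z: px2w(c,x/s+ox,y/s+oy,z)[:2]
K=dict(A=[(106,85),(130,83),(144,295),(121,293)],B=[(235,95),(268,97),(270,303),(240,302)],C=[(371,121),(397,123),(383,324),(361,322)],D=[(503,118),(527,120),(500,321),(478,318)],E=[(629,141),(649,141),(615,339),(600,334)])
for k,p in K.items():
  P=np.array([g(x,y,2,120,0,.108) for x,y in p]); m=P.mean(0); l=(P[0]+P[1]-P[2]-P[3])/2; print(k,m.round(4),'len',np.linalg.norm(l).round(4),'yaw',np.arctan2(l[1],l[0]).round(3),'thk',np.linalg.norm(P[0]-P[1]).round(4),np.linalg.norm(P[2]-P[3]).round(4))
c=D['mid2']
print("go",g(326,165,4,230,25,.052),"nogo",g(530,200,4,230,25,.052))
im=cv2.imread('pics/w_rack2.png')[:,:,::-1]
crop(im,165,35,325,165,5,'pics/r1.png'); crop(im,300,45,450,175,5,'pics/r2.png')
```

```text
A [0.5219 0.4024] len 0.0978 yaw -0.083 thk 0.0114 0.0118
B [0.5169 0.3398] len 0.0971 yaw -0.07 thk 0.0154 0.0156
C [0.5058 0.2785] len 0.0969 yaw -0.083 thk 0.0124 0.0116
D [0.5071 0.2166] len 0.0963 yaw -0.089 thk 0.0115 0.0117
E [0.4975 0.155 ] len 0.0956 yaw -0.056 thk 0.0096 0.0087
go [ 0.62490255 -0.00792182] nogo [ 0.61552139 -0.06606509]
```

View pics/r1.png

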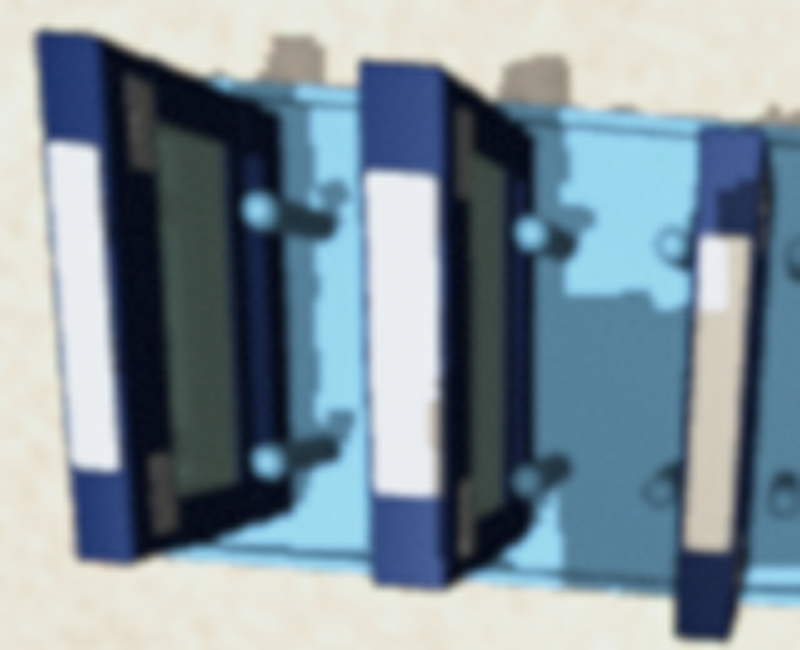

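View pics/r2.png

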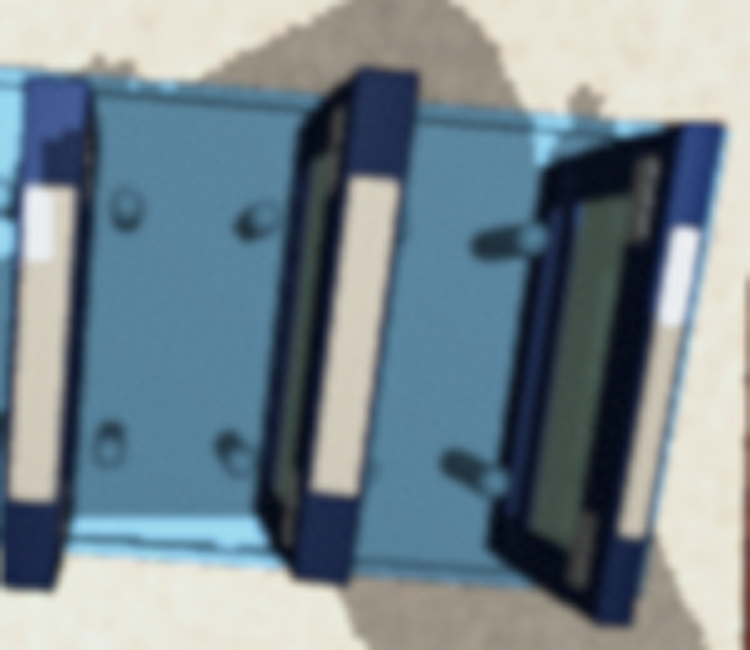

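```bash
cat >> h.py <<'E'
from bench import manip, effector, viewer
def nrm(yaw): return np.array([-np.sin(yaw),np.cos(yaw)])
def ax(yaw): return np.array([np.cos(yaw),np.sin(yaw)])
def ori(yaw): return down(yaw-np.pi/2)
def st(tag=''):
    print(tag,'t',round(manip.current_clock(),1),'p',np.round(manip.current_tool_pos(),4),'gap',round(manip.current_finger_gap()*1e3,1),'F',np.round(manip.current_force(),1))
def pick(xy,yaw,shift,z=.082,f=4,F=30):
    """shift: along normal (+ = rack +y) offset of the gripper when descending"""
    xy=np.array(xy); s=xy+shift*nrm(yaw)
    effector.open_jaws()
    manip.move_pose([*s,.22],ori(yaw)); st('above')
    manip.servo_line([*s,z],vel=.15); st('down')
    effector.close(f_grip=f); st('closed soft')
    manip.servo_line([*xy,z],vel=.04); manip.sleep(.3); st('shifted')
E
python3 - <<'E'
from h import *
pick((.4975,.155),-.07,-.014)
viewer_im=viewer.get_image('wrist'); cv2.imwrite('pics/pE.png',viewer_im[:,:,::-1])
E
```

```text
above t 9.0 p [0.4966 0.1406 0.2199] gap 92.1 F [0.5 1.  0.1]
down t 10.1 p [0.4972 0.1413 0.0827] gap 91.6 F [-0.1  0.5  0.3]
closed soft t 11.3 p [0.4965 0.1415 0.082 ] gap 13.3 F [ 0.1  1.3 -0.1]
shifted t 12.1 p [0.4976 0.155  0.0821] gap 9.5 F [0.3 1.3 1.6]
```

View pics/pE.png

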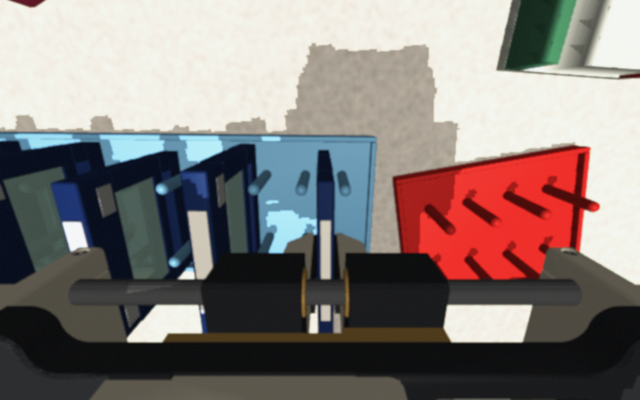

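```bash
cat >> h.py <<'E'
def lower(xy,z0,z1,fmax=8,step=.004,vel=.04):
    """descend in steps until contact; returns z and stopped flag"""
    f0=manip.current_force()[2]; z=z0
    while z>z1+1e-6:
        z=max(z1,z-step); manip.servo_line([*xy,z],vel=vel)
        f=manip.current_force()[2]-f0
        if abs(f)>fmax:
            st(f'contact df={f:.1f}'); return z,True
    st('bottom'); return z,False
GO=np.array([.6228,-.0065]); NG=np.array([.6152,-.066]); GY=-.126
def lift(z=.22): 
    p=manip.current_tool_pos(); manip.servo_line([p[0],p[1],z],vel=.2)
E
python3 - <<'E'
from h import *
effector.close(f_grip=30); st()
lift(); st('lift')
manip.move_pose([*GO,.20],ori(GY)); manip.sleep(.2); st('over go')
im=viewer.get_image('wrist'); cv2.imwrite('pics/go1.png',im[:,:,::-1])
manip.servo_line([*GO,.135],vel=.12)
z,c=lower(GO,.135,.088)
im=viewer.get_image('wrist'); cv2.imwrite('pics/go2.png',im[:,:,::-1]); cv2.imwrite('pics/go2s.png',viewer.get_image('scene')[:,:,::-1])
E
```

```text
t 12.4 p [0.4976 0.1549 0.082 ] gap 8.7 F [0.2 1.4 0.8]
lift t 13.2 p [0.4965 0.1547 0.2188] gap 8.9 F [ 0.2 -0.8 -1.9]
over go t 14.2 p [ 0.6225 -0.0043  0.1999] gap 8.7 F [ 0.1  0.6 -1.8]
bottom t 18.0 p [ 0.6226 -0.0065  0.0878] gap 9.2 F [-0.5  0.9 -2.5]
```

View pics/go1.png

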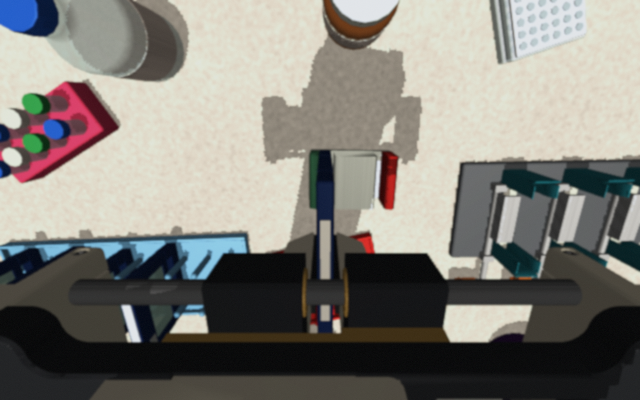

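View pics/go2.png

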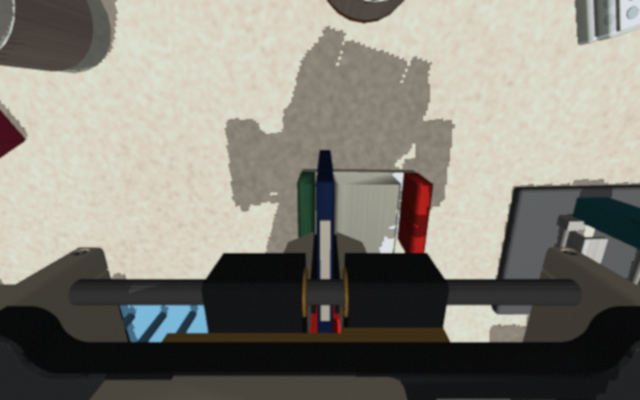

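Run:
```python
from h import *
lift(.18)
manip.servo_line([*NG,.15],ori=ori(GY),vel=.2); manip.sleep(.1); st()
manip.servo_line([*NG,.135],vel=.12)
z,c=lower(NG,.135,.088,fmax=6)
lift(.19)
manip.move_pose([.50,.03,.22],ori(.108)); 
im=viewer.get_image('top'); crop(im,165,90,465,250,2.6,'pics/t1.png'); st()
```

```text
t 19.3 p [ 0.6151 -0.0649  0.1491] gap 8.7 F [-0.4 -0.2 -1.8]
bottom t 22.5 p [ 0.6151 -0.066   0.0878] gap 8.9 F [-0.3  0.4 -2.2]
 t 23.9 p [0.5001 0.0298 0.2195] gap 8.9 F [ 1.2 -0.6 -1.9]
```

View pics/t1.png

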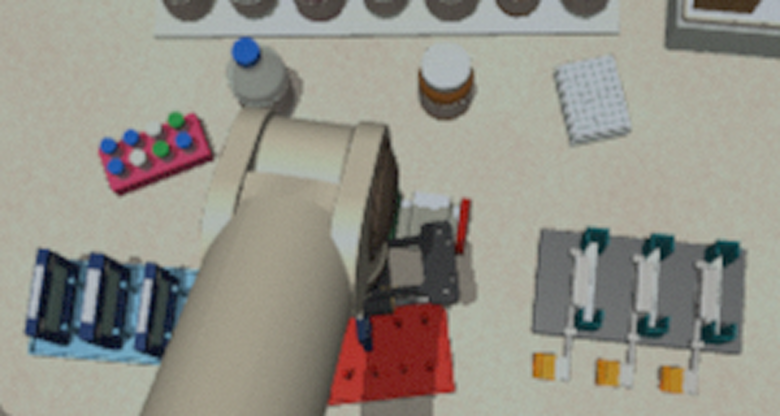

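Run:
```python
from h import *
T=np.array([.4635,.0510])
manip.move_pose([*T,.19],ori(.108)); manip.sleep(.1)
im=viewer.get_image('wrist'); crop(im,160,60,560,300,2,'pics/e1.png')
manip.servo_line([*T,.145],vel=.15); st()
z,c=lower(T,.145,.083,fmax=5)
```

```text
t 24.8 p [0.464  0.0502 0.1452] gap 8.9 F [ 0.9  0.5 -2. ]
bottom t 28.8 p [0.4634 0.051  0.0829] gap 8.9 F [-0.6  0.  -1.2]
```

View pics/e1.png

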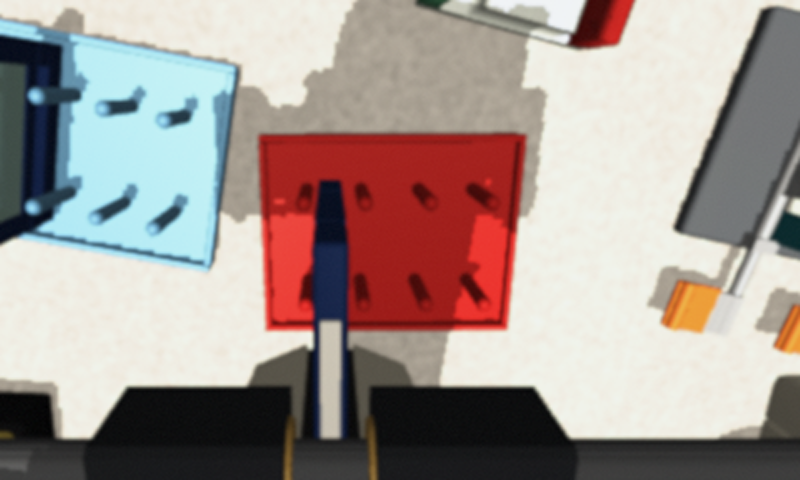

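Run:
```python
from h import *
effector.open_jaws(); lift(.2); st()
pick((.5071,.2166),-.089,-.014)
effector.close(f_grip=30); st('D grip')
lift(); manip.move_pose([*GO,.18],ori(GY)); manip.sleep(.15); st('over go')
im=viewer.get_image('wrist'); crop(im,160,60,560,300,2,'pics/d1.png')
```

```text
t 30.9 p [0.4628 0.0513 0.1993] gap 91.6 F [-0.4  0.9 -0.6]
above t 31.8 p [0.5056 0.2025 0.2192] gap 91.7 F [-0.2 -0.8 -0.8]
down t 32.9 p [0.5067 0.2026 0.0829] gap 92.1 F [-0.2  0.5 -1.5]
closed soft t 34.0 p [0.5061 0.2039 0.0822] gap 18.1 F [ 1.2  3.5 -0.1]
shifted t 34.8 p [0.5069 0.2162 0.0819] gap 14.1 F [ 0.6 -0.  -1. ]
D grip t 35.0 p [0.5069 0.2161 0.0819] gap 12.8 F [ 1.5  0.4 -0.4]
over go t 37.0 p [ 0.6227 -0.0034  0.18  ] gap 13.1 F [ 0.  -0.6 -2.9]
```

View pics/d1.png

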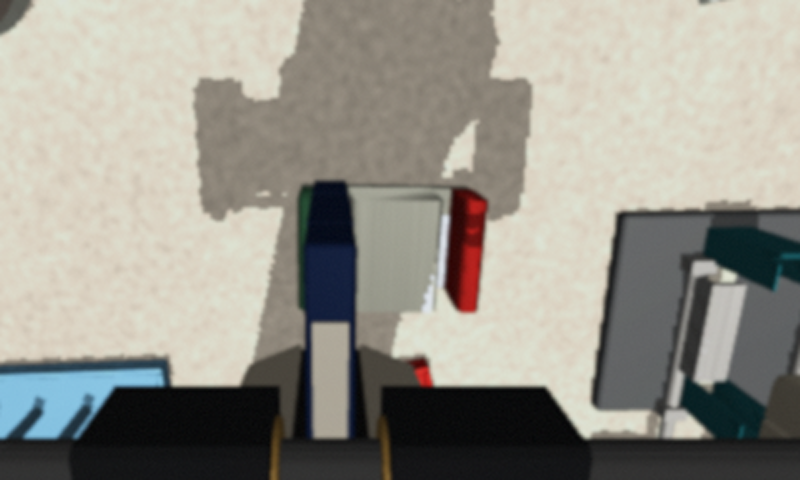

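Run:
```python
from h import *
manip.servo_line([*GO,.135],vel=.12); st()
z,c=lower(GO,.135,.088,fmax=8,step=.006,vel=.06); manip.sleep(.1); st()
```

```text
t 37.6 p [ 0.6228 -0.0065  0.1349] gap 12.9 F [-0.6 -0.8 -1.9]
bottom t 39.6 p [ 0.6225 -0.0064  0.0876] gap 12.9 F [-0.7  0.6 -4.2]
 t 39.7 p [ 0.6226 -0.0064  0.0879] gap 12.7 F [ 0.1  1.7 -4. ]
```

Run:
```python
from h import *
lift(.18)
manip.servo_line([*NG,.15],ori=ori(GY),vel=.2); manip.sleep(.1); 
manip.servo_line([*NG,.132],vel=.12); manip.sleep(.1); st()
z,c=lower(NG,.132,.108,fmax=5,step=.002); manip.sleep(.3); st()
im=viewer.get_image('wrist'); crop(im,160,60,560,300,2,'pics/d2.png')
cv2.imwrite('pics/d2s.png',viewer.get_image('scene')[100:300,200:460,::-1].repeat(3,0).repeat(3,1))
```

```text
t 41.3 p [ 0.6154 -0.0656  0.1323] gap 12.6 F [-0.3 -0.2 -2.2]
contact df=7.4 t 42.5 p [ 0.6157 -0.0656  0.1228] gap 12.7 F [-0.9  1.   5.2]
 t 42.8 p [ 0.6157 -0.0656  0.1228] gap 12.7 F [-2.1  2.   5.2]
```

View pics/d2s.png

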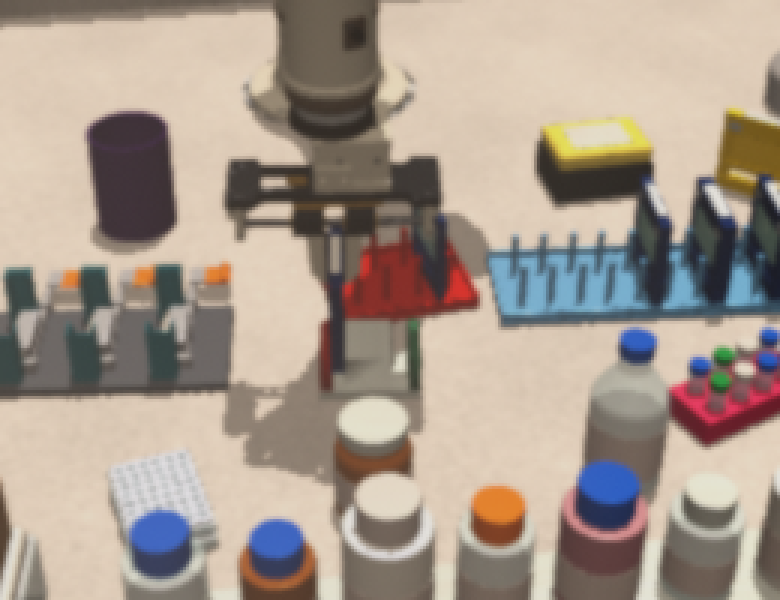

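View pics/d2.png

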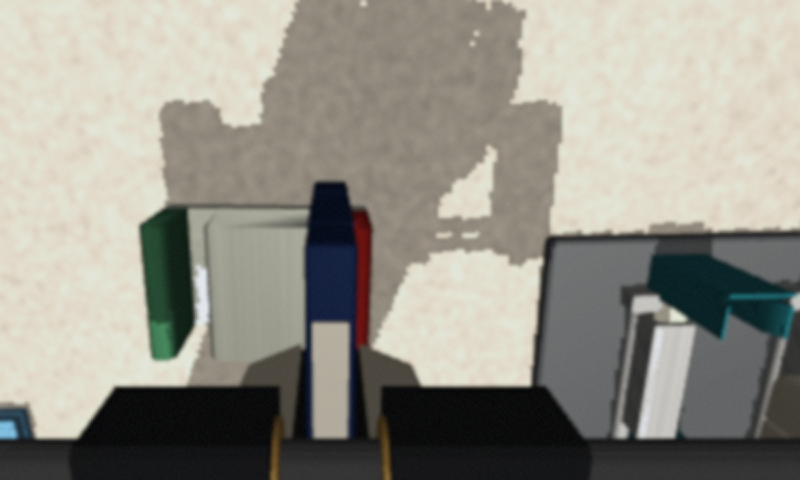

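```bash
cat >> h.py <<'E'
SL={1:np.array([.5460,-.2296]),2:np.array([.5380,-.3040]),3:np.array([.5301,-.3784])}; SY=-.107
def padxy(k): return SL[k]-.105*ax(SY)+.052*nrm(SY)
E
python3 - <<'E'
from h import *
lift(.23)
manip.move_pose([*SL[3],.20],ori(SY)); manip.servo_line([*SL[3],.165],vel=.1); manip.sleep(.2); st()
im=viewer.get_image('wrist'); crop(im,160,60,560,300,2,'pics/d3.png')
E
```

```text
t 45.6 p [ 0.5305 -0.3788  0.1658] gap 12.8 F [-0.8 -0.8 -1.3]
```

View pics/d3.png

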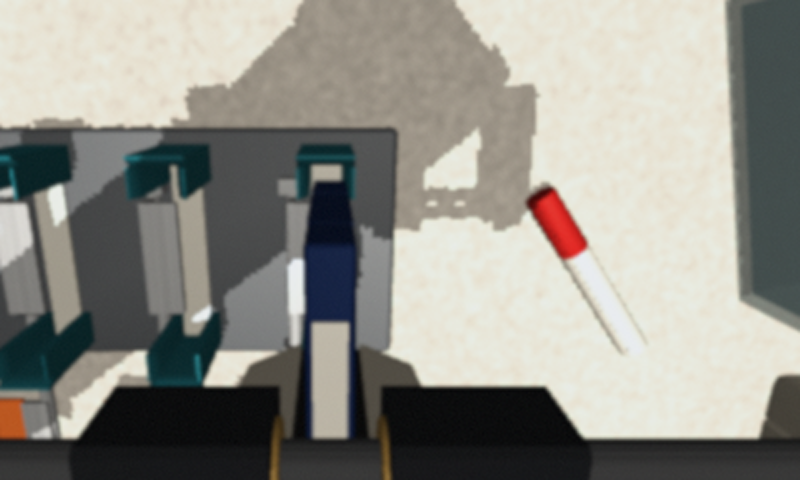

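Run:
```python
from h import *
c=viewer.get_calibration('wrist')
p=manip.current_tool_pos()
print(px2w(c,160+329/2,60+182/2,p[2]-.074),"expect",SL[3]+.05*ax(SY))
print('top',px2w(c,160+331/2,60+242/2,p[2]+.026))
print('chan outer far mid',px2w(c,160+326/2,60+147/2,.07),SL[3]+.055*ax(SY))
```

```text
[ 0.57845405 -0.38447396  0.09169292] expect [ 0.57981405 -0.3837398 ]
top [ 0.57972225 -0.38515459  0.19169292]
chan outer far mid [ 0.59027974 -0.38443731  0.07      ] [ 0.58478545 -0.38427378]
```

Run:
```python
from h import *
X=SL[3]
manip.servo_line([*X,.146],vel=.1); st()
z,c=lower(X,.146,.106,fmax=5,step=.004,vel=.05); manip.sleep(.1); st()
```

```text
t 46.0 p [ 0.5294 -0.3777  0.1447] gap 12.8 F [ 0.6  0.6 -2.3]
contact df=20.8 t 48.5 p [ 0.5314 -0.3789  0.1093] gap 13.1 F [-3.3  5.2 18.5]
 t 48.6 p [ 0.5314 -0.3789  0.1092] gap 12.7 F [-4.2  6.1 17.4]
```

Run:
```python
from h import *
X=SL[3]
manip.servo_line([*X,.111],vel=.05); st()
effector.open_jaws(); st('open'); lift(.21)
effector.close(f_grip=30)
P=padxy(3); print(P)
manip.move_pose([*P,.10],ori(SY)); manip.sleep(.2); st()
im=viewer.get_image('wrist'); cv2.imwrite('pics/pd1.png',im[:,:,::-1])
im=viewer.get_image('scene'); crop(im,180,140,320,260,5,'pics/pd1s.png')
```

```text
t 48.8 p [ 0.5301 -0.3785  0.1108] gap 12.4 F [ 0.9  0.7 -2.2]
open t 50.1 p [ 0.5301 -0.3784  0.111 ] gap 91.7 F [ 0.1 -0.9 -0.1]
[ 0.43125389 -0.31548382]
 t 53.1 p [ 0.433  -0.3168  0.1011] gap 0.5 F [-0.2 -0.3  0.4]
```

View pics/pd1.png

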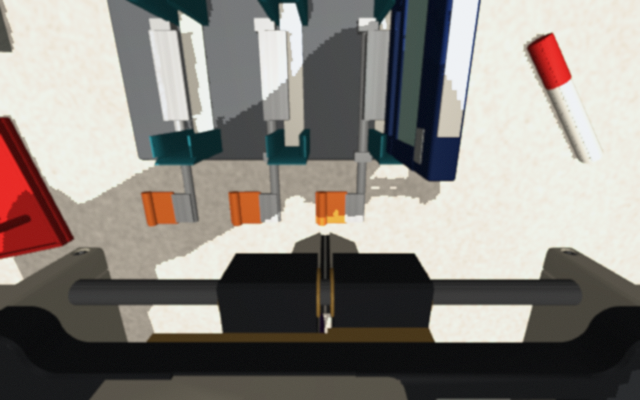

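View pics/pd1s.png

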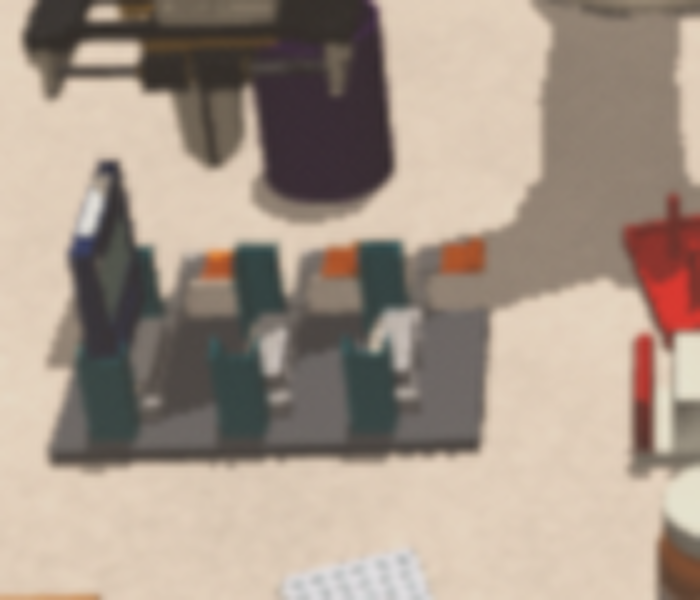

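```bash
cat >> h.py <<'E'
def press(k,d=.0158):
    P=padxy(k); z0=.027
    manip.servo_line([*P,.035],vel=.12); manip.sleep(.1); f0=manip.current_force()[2]
    manip.servo_line([*P,.022],vel=.04); st('touch')
    manip.servo_line([*P,z0-d],vel=.03); st('pressed')
    manip.sleep(.5); st('held')
    manip.servo_line([*P,.035],vel=.06); manip.servo_line([*P,.12],vel=.2); st('up')
E
python3 - <<'E'
from h import *
press(3)
im=viewer.get_image('wrist'); cv2.imwrite('pics/pd2.png',im[:,:,::-1])
im=viewer.get_image('scene'); crop(im,180,140,320,260,5,'pics/pd2s.png')
E
```

```text
touch t 54.5 p [ 0.432  -0.3153  0.0221] gap 0.3 F [2.  1.5 3.9]
pressed t 55.0 p [ 0.4319 -0.3156  0.0115] gap 0.4 F [1.3 1.1 5.9]
held t 55.5 p [ 0.4319 -0.3155  0.0116] gap 0.4 F [1.9 2.5 5.6]
up t 56.6 p [ 0.4311 -0.3148  0.1193] gap 0.1 F [-0.7 -0.6 -1.3]
```

View pics/pd2.png

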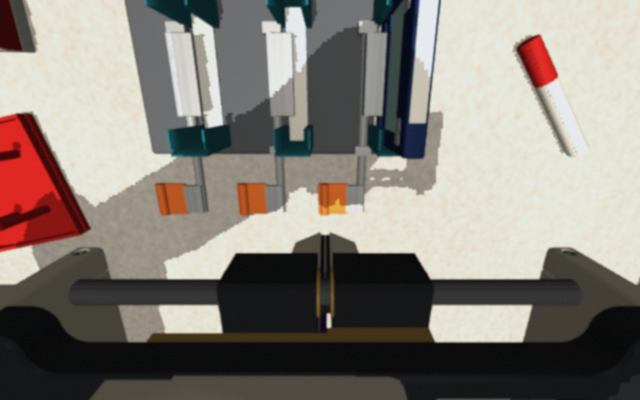

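View pics/pd2s.png

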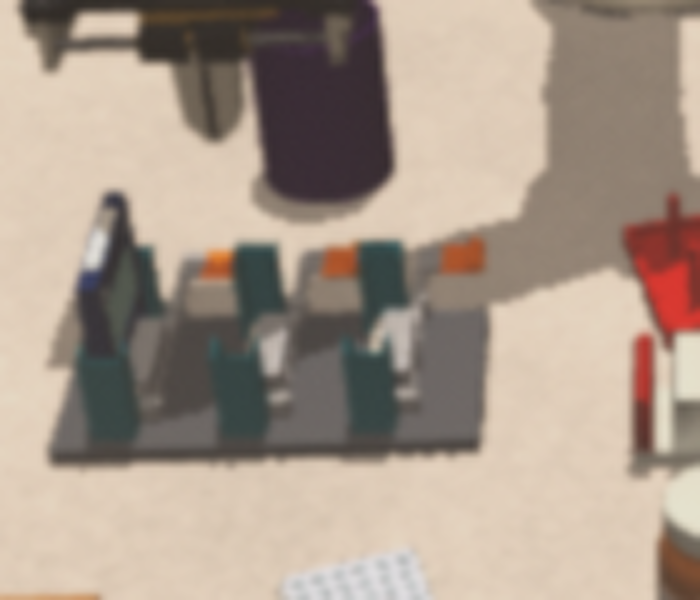

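Run:
```python
from h import *
lift(.22)
pick((.5058,.2785),-.083,-.016)
effector.close(f_grip=30); st('C grip')
lift(); manip.move_pose([*GO,.17],ori(GY)); manip.servo_line([*GO,.165]); manip.sleep(.1); st('over go')
im=viewer.get_image('wrist'); crop(im,160,60,560,300,2,'pics/f1.png')
```

```text
above t 60.9 p [0.5051 0.261  0.2202] gap 91.8 F [-0.3 -0.8  0.3]
down t 62.0 p [0.5053 0.2627 0.0828] gap 91.9 F [-0.   0.6 -0.4]
closed soft t 63.1 p [0.5048 0.2659 0.0822] gap 18.3 F [ 1.   6.4 -1.9]
shifted t 64.0 p [0.5057 0.2782 0.0819] gap 14.0 F [ 0.2  0.7 -0.3]
C grip t 64.2 p [0.5058 0.278  0.082 ] gap 12.7 F [-0.1 -0.8  2.5]
over go t 66.6 p [ 0.6228 -0.0054  0.165 ] gap 12.8 F [ 0.6  0.  -1.6]
```

View pics/f1.png

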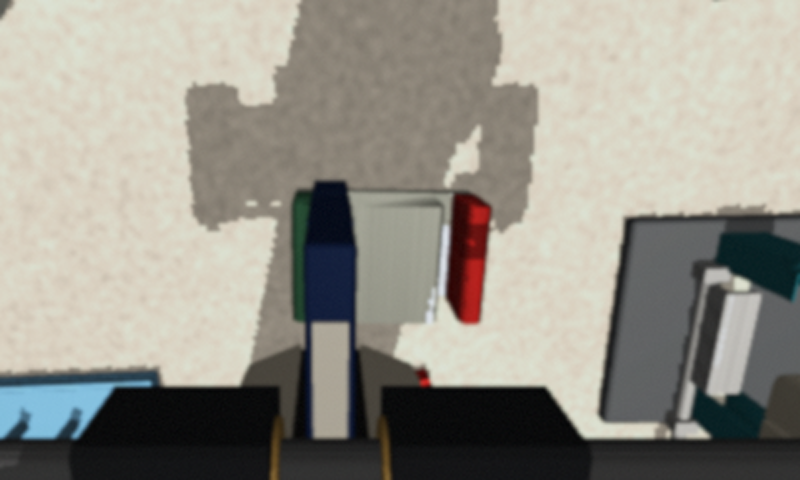

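```bash
cat >> h.py <<'E'
def gauge_try(expect_go=True):
    manip.servo_line([*GO,.135],vel=.12); manip.sleep(.1)
    z,c=lower(GO,.135,.088,fmax=7,step=.006,vel=.06)
    if c: lift(.2); return 'thick'
    lift(.16); manip.servo_line([*NG,.15],ori=ori(GY),vel=.2); manip.servo_line([*NG,.132],vel=.1); manip.sleep(.1)
    z,c=lower(NG,.132,.108,fmax=5,step=.003,vel=.05); manip.sleep(.15)
    if not c: lower(NG,.108,.088,fmax=7,step=.006)
    lift(.23); return 'good' if c else 'thin'
E
python3 - <<'E'
from h import *
r=gauge_try(); print(r)
if r=='good':
    manip.move_pose([*SL[2],.20],ori(SY)); manip.servo_line([*SL[2],.165],vel=.1); manip.sleep(.2); st()
    im=viewer.get_image('wrist'); crop(im,160,60,560,300,2,'pics/f3.png')
E
```

```text
bottom t 69.1 p [ 0.6225 -0.0064  0.0876] gap 12.6 F [-0.   1.1 -2. ]
contact df=16.4 t 71.5 p [ 0.6168 -0.0658  0.1225] gap 12.9 F [-2.   2.8 14.5]
good
 t 74.1 p [ 0.5385 -0.3043  0.1657] gap 12.9 F [ 0.1  0.2 -2.4]
```

View pics/f3.png

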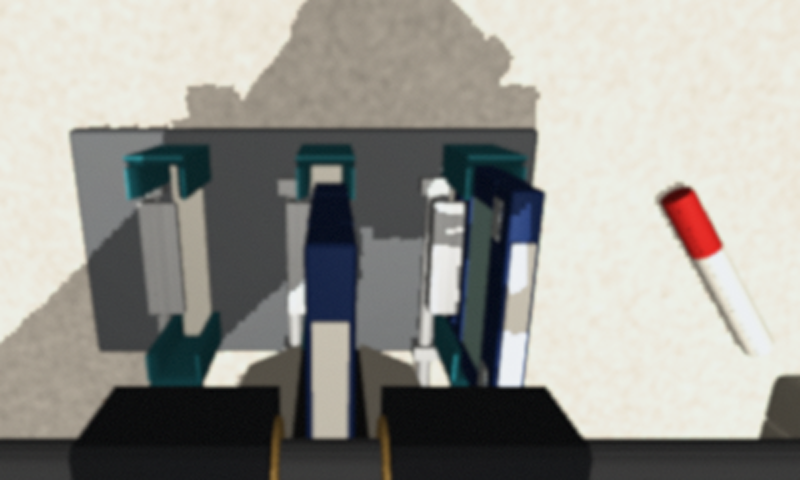

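```bash
cat >> h.py <<'E'
def seat(k):
    X=SL[k]
    manip.servo_line([*X,.146],vel=.1); manip.sleep(.1)
    z,c=lower(X,.146,.106,fmax=5,step=.003,vel=.05)
    manip.servo_line([*X,z+.0015],vel=.05); st('relieved')
    effector.open_jaws(); st('open'); lift(.21)
    effector.close(f_grip=30)
    manip.move_pose([*padxy(k),.10],ori(SY)); manip.sleep(.1)
    cv2.imwrite(f'pics/seat{k}a.png',viewer.get_image('scene')[140:260,180:320,::-1].repeat(5,0).repeat(5,1))
    press(k)
    cv2.imwrite(f'pics/seat{k}b.png',viewer.get_image('scene')[140:260,180:320,::-1].repeat(5,0).repeat(5,1))
E
python3 - <<'E'
from h import *
seat(2); 
c=viewer.get_calibration('wrist'); im=viewer.get_image('wrist'); cv2.imwrite('pics/seat2w.png',im[:,:,::-1])
E
```

```text
contact df=20.1 t 77.8 p [ 0.5387 -0.3044  0.1097] gap 12.6 F [-4.5  5.5 17.9]
relieved t 78.1 p [ 0.5386 -0.3042  0.1099] gap 13.1 F [-1.8  5.  10.1]
open t 79.4 p [ 0.538  -0.304   0.1085] gap 91.8 F [0.  0.4 0.1]
touch t 83.6 p [ 0.4399 -0.2409  0.0221] gap 0.4 F [1.4 1.9 4.1]
pressed t 84.1 p [ 0.4398 -0.2411  0.0115] gap 0.6 F [2.8 1.4 6.5]
held t 84.6 p [ 0.4398 -0.2411  0.0116] gap 0.6 F [1.6 1.4 6.3]
up t 85.7 p [ 0.439  -0.2404  0.1194] gap 0.6 F [ 0.   0.5 -0.3]
```

View pics/seat2b.png

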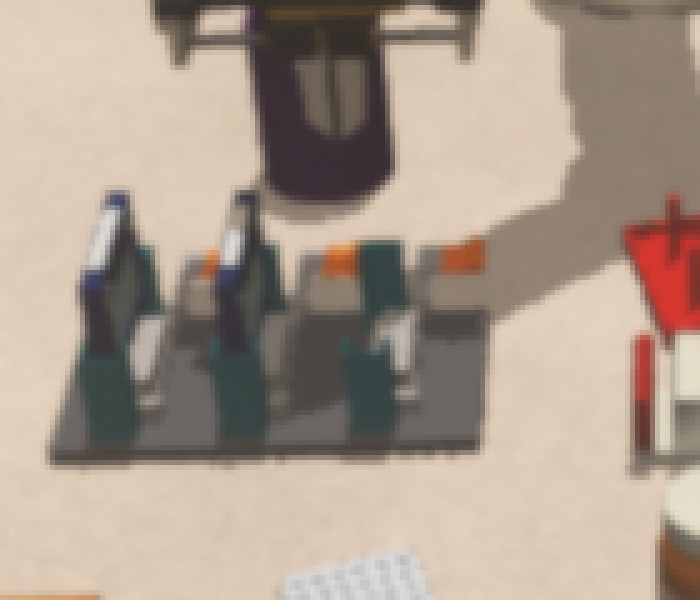

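View pics/seat2w.png

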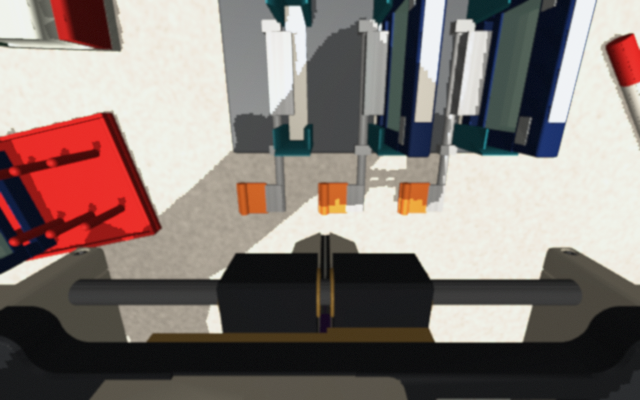

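Run:
```python
from h import *
lift(.22)
pick((.5169,.3398),-.08,-.014)
effector.close(f_grip=30); st('B grip')
lift(); manip.move_pose([*GO,.17],ori(GY)); manip.servo_line([*GO,.165]); manip.sleep(.1); st('over go')
im=viewer.get_image('wrist'); crop(im,160,60,560,300,2,'pics/b1.png')
```

```text
above t 90.0 p [0.5167 0.3239 0.2203] gap 91.9 F [ 0.5 -0.7 -0.1]
down t 91.0 p [0.5166 0.3261 0.0829] gap 92.1 F [-0.6 -0.1  0.7]
closed soft t 92.2 p [0.5162 0.33   0.0825] gap 26.0 F [ 2.2  7.4 -1.9]
shifted t 93.0 p [0.5168 0.3392 0.0819] gap 16.7 F [ 1.   0.7 -0.4]
B grip t 93.2 p [0.5168 0.3392 0.0819] gap 16.8 F [-0.2 -0.3  1.3]
over go t 95.8 p [ 0.6228 -0.0056  0.1649] gap 16.5 F [-0.2  0.1 -1.8]
```

View pics/b1.png

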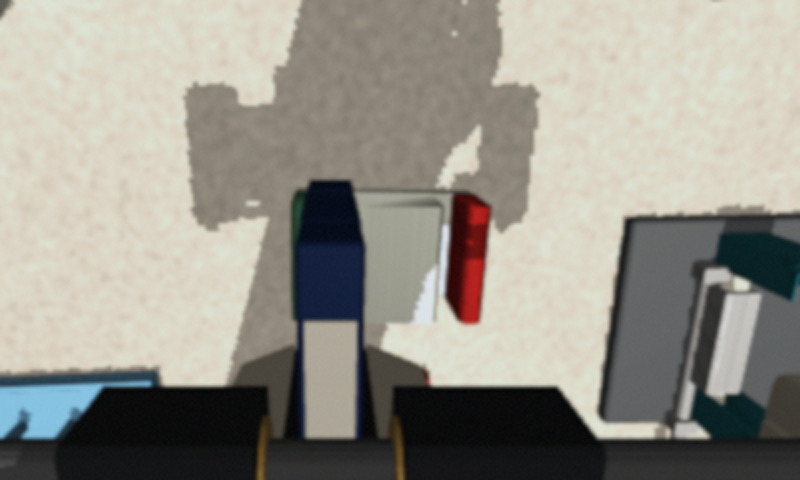

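Run:
```python
from h import *
manip.servo_line([*GO,.132],vel=.12); manip.sleep(.1)
z,c=lower(GO,.132,.112,fmax=5,step=.002,vel=.05)
lift(.22)
manip.move_pose([.42,-.12,.22],ori(.108)); manip.servo_line([.42,-.12,.21]); manip.sleep(.1)
cv2.imwrite('pics/b2.png',viewer.get_image('wrist')[:,:,::-1]); st()
im=viewer.get_image('top'); crop(im,165,90,465,250,2.6,'pics/b2t.png')
```

```text
contact df=7.9 t 97.6 p [ 0.6233 -0.006   0.1228] gap 16.9 F [-0.3  2.2  5.6]
 t 99.6 p [ 0.4206 -0.1201  0.2102] gap 17.0 F [ 0.1 -0.4 -2.3]
```

View pics/b2.png

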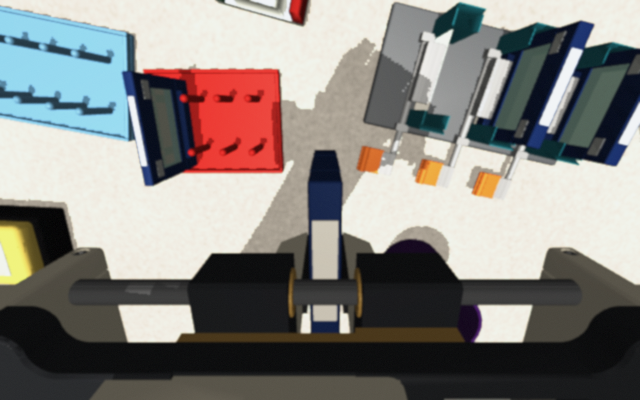

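View pics/b2t.png

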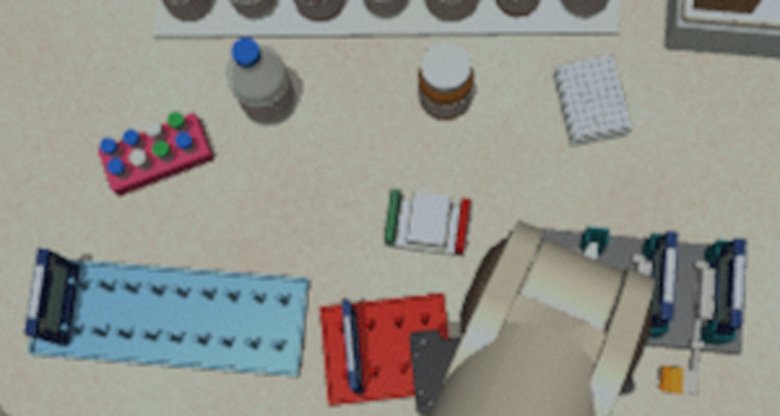

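Run:
```python
from h import *
c=viewer.get_calibration('wrist')
for u,v,z in [(280,68,.008),(283,172,.008),(129,72,.108),(152,183,.108),(265,97,.056),(266,148,.056),(233,97,.056),(227,152,.056),(202,98,.056)]: print(u,v,px2w(c,u,v,z).round(4))
```

```text
280 68 [ 0.5377 -0.0566  0.008 ]
283 172 [ 0.4161 -0.0677  0.008 ]
129 72 [0.512 0.053 0.108]
152 183 [0.417  0.0413 0.108 ]
265 97 [ 0.5044 -0.0503  0.056 ]
266 148 [ 0.4524 -0.0536  0.056 ]
233 97 [ 0.5009 -0.0177  0.056 ]
227 152 [ 0.4435 -0.0117  0.056 ]
202 98 [0.4965 0.0139 0.056 ]
```

Run:
```python
from h import *
T=np.array([.4718,-.0220])
manip.move_pose([*T,.19],ori(.11)); manip.servo_line([*T,.15]); manip.sleep(.1); st()
c=viewer.get_calibration('wrist'); im=viewer.get_image('wrist'); crop(im,160,60,560,300,2,'pics/b3.png')
```

```text
t 100.7 p [ 0.4725 -0.0228  0.151 ] gap 17.1 F [ 0.8  0.2 -0.7]
```

View pics/b3.png

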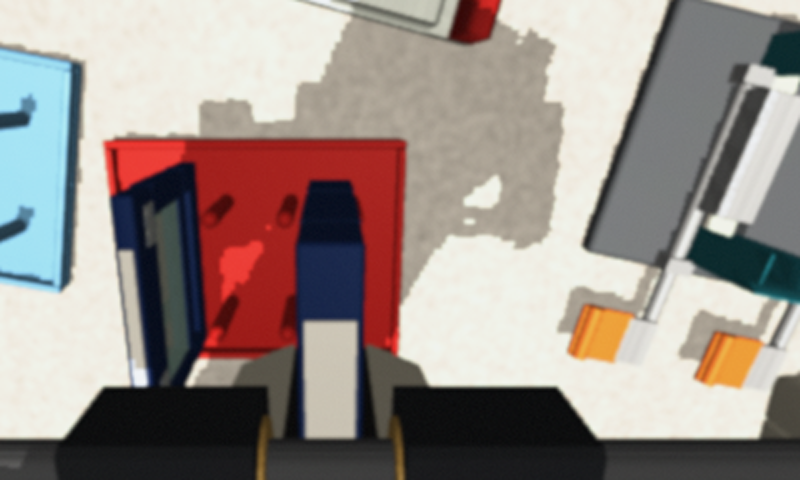

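Run:
```python
from h import *
im=cv2.imread('pics/b3.png')[:,:,::-1]
crop(im,190,130,420,370,3,'pics/b4.png')
c=viewer.get_calibration('wrist')
T=np.array([.469,.0131]);a=ax(.11);n=nrm(.11)
for x in (.028,-.028):
  for y in (-.0485,-.0175):
    for z in (.008,.056): print(x,y,z,((w2px(c,[*(T+x*a+y*n),z])[0]-[160,60])*2-[190,130])*3)
```

```text
0.028 -0.0485 0.008 [486.87998537 208.86310573]
0.028 -0.0485 0.056 [498.78636078 267.88005828]
0.028 -0.0175 0.008 [310.67847323 209.12923822]
0.028 -0.0175 0.056 [291.43604143 268.18674455]
-0.028 -0.0485 0.008 [483.71002799 507.56295022]
-0.028 -0.0485 0.056 [494.34692137 612.39905919]
-0.028 -0.0175 0.008 [316.95398756 507.78839578]
-0.028 -0.0175 0.056 [299.95399449 612.651057  ]
```

View pics/b4.png

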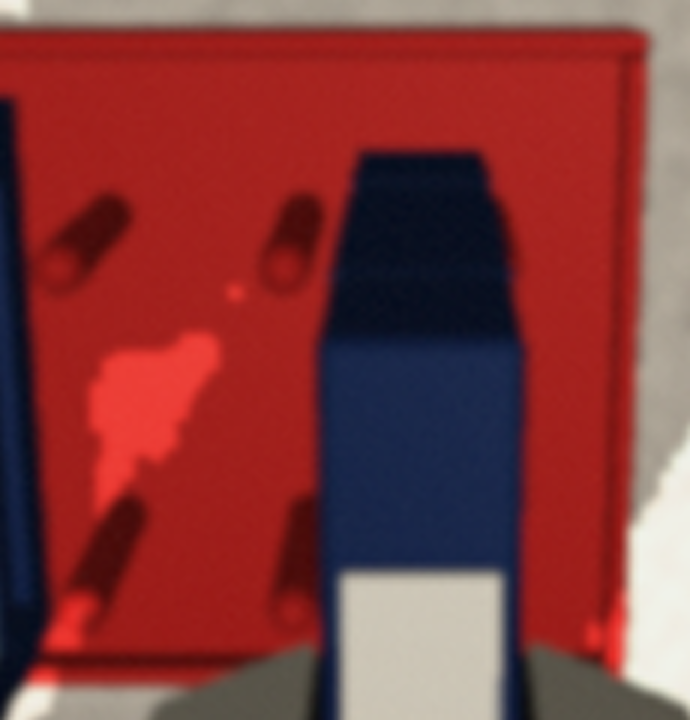

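Run:
```python
from h import *
T=np.array([.4716,-.0194])
manip.servo_line([*T,.149]); manip.sleep(.3); st()
im=viewer.get_image('wrist'); crop(im,255,125,370,245,6,'pics/b5.png')
z,c=lower(T,.149,.083,fmax=5,step=.005,vel=.05)
```

```text
t 101.3 p [ 0.4716 -0.0194  0.149 ] gap 17.1 F [ 0.9  0.4 -1.8]
bottom t 104.8 p [ 0.4716 -0.0194  0.083 ] gap 16.7 F [ 0.6 -0.5 -2.4]
```

View pics/b5.png

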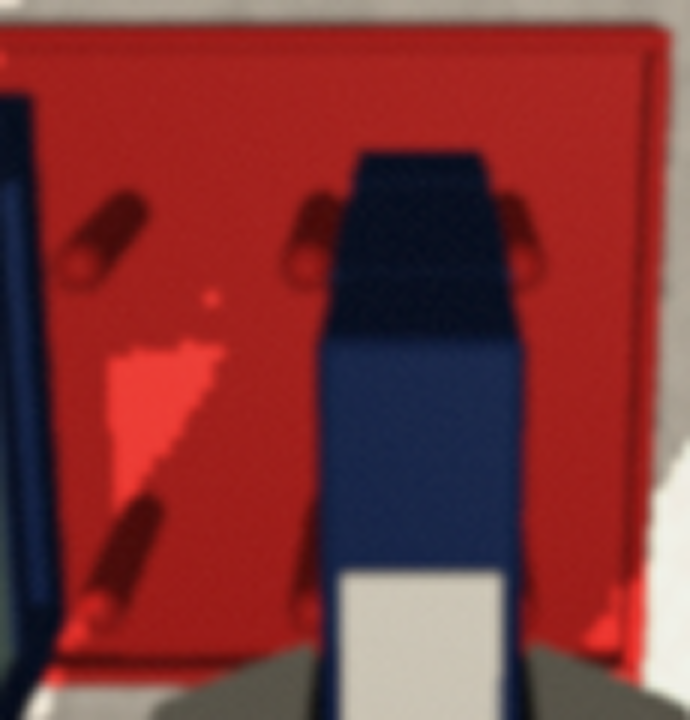

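Down without contact. Release, check, then take A (free on its other side).

Run:
```python
from h import *
effector.open_jaws(); st('open'); lift(.21); manip.sleep(.1)
cv2.imwrite('pics/b6.png',viewer.get_image('wrist')[:,:,::-1])
pick((.5219,.4024),-.083,-.005)
effector.close(f_grip=30); st('A grip'); lift(.22)
manip.move_pose([*GO,.17],ori(GY)); manip.servo_line([*GO,.165]); manip.sleep(.1); st('over go')
im=viewer.get_image('wrist'); crop(im,160,60,560,300,2,'pics/a1.png')
```

```text
open t 106.1 p [ 0.4716 -0.0194  0.083 ] gap 91.5 F [1.  0.7 0. ]
above t 108.8 p [0.5225 0.3952 0.2204] gap 92.1 F [-0.5  0.1 -0.2]
down t 109.8 p [0.5224 0.3977 0.0831] gap 92.0 F [ 0.4 -0.3  0.2]
closed soft t 111.0 p [0.5215 0.3977 0.082 ] gap 14.4 F [-0.3  1.  -0.2]
shifted t 111.6 p [0.522  0.4025 0.0821] gap 13.1 F [0.4 0.6 0.9]
A grip t 111.8 p [0.5219 0.4024 0.0821] gap 12.8 F [0.  0.2 1.2]
over go t 114.6 p [ 0.6228 -0.0058  0.1649] gap 12.7 F [ 0.3 -0.1 -2.1]
```

View pics/b6.png

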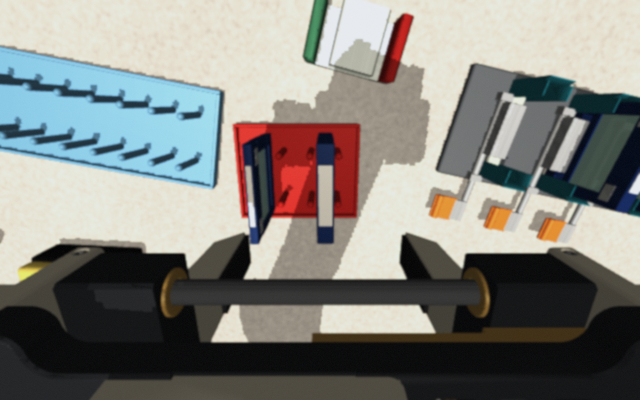

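View pics/a1.png

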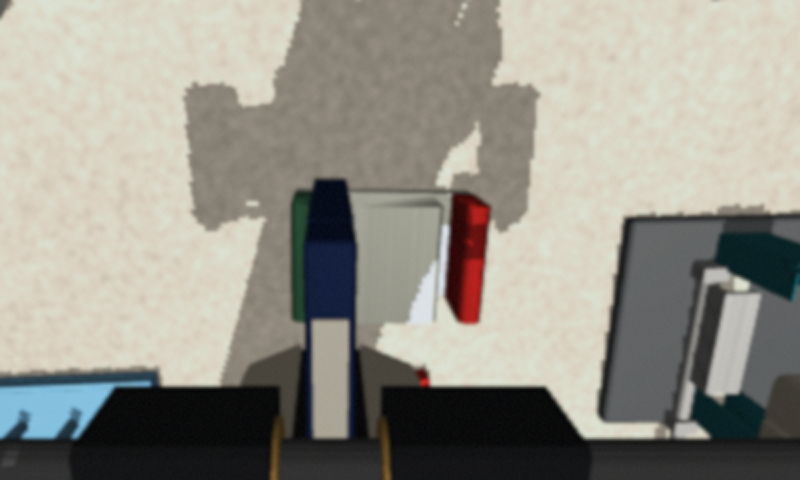

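Both bad ones stand in the red rack; A is gripped and the gauge has not moved.

Run:
```python
from h import *
r=gauge_try(); print(r)
if r=='good':
    manip.move_pose([*SL[1],.20],ori(SY)); manip.servo_line([*SL[1],.165],vel=.1); manip.sleep(.2); st()
    im=viewer.get_image('wrist'); crop(im,160,60,560,300,2,'pics/a3.png')
```

```text
bottom t 117.1 p [ 0.6225 -0.0064  0.0876] gap 13.1 F [ 0.1  0.7 -1.7]
contact df=16.0 t 119.5 p [ 0.6167 -0.0659  0.1225] gap 12.8 F [-2.6  2.3 14.4]
good
 t 121.8 p [ 0.5465 -0.2298  0.1657] gap 12.8 F [ 0.  -0.9 -2.2]
```

View pics/a3.png

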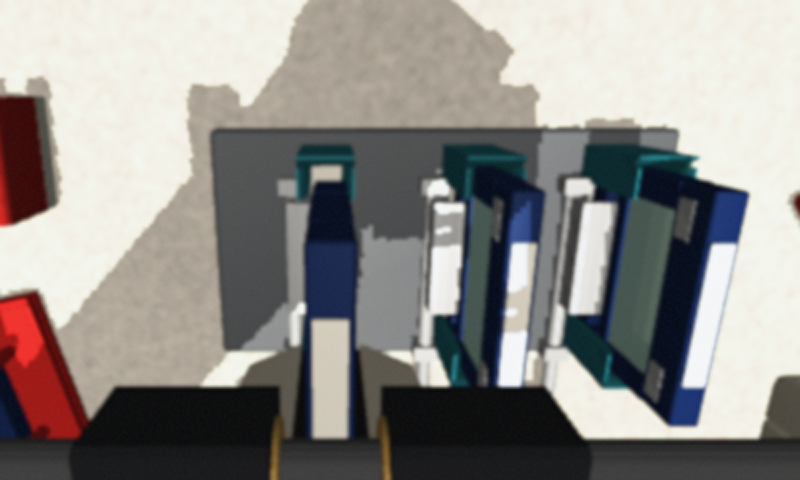

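Run:
```python
from h import *
seat(1)
manip.move_pose([.45,-.29,.25],ori(0)); manip.servo_line([.45,-.29,.24]); manip.sleep(.2)
import pickle
c=viewer.get_calibration('wrist'); pickle.dump(c,open('cs.pkl','wb'))
im=viewer.get_image('wrist'); crop(im,120,0,520,240,2,'pics/fin1.png'); crop(viewer.get_image('top'),165,90,465,250,2.6,'pics/fin1t.png')
st()
```

```text
contact df=21.0 t 125.6 p [ 0.5468 -0.2299  0.1095] gap 13.0 F [-4.1  6.7 19.3]
relieved t 125.8 p [ 0.5466 -0.2297  0.1097] gap 12.7 F [-2.1  5.  11. ]
open t 127.1 p [ 0.546  -0.2296  0.1085] gap 91.9 F [ 0.3 -0.8  0.4]
touch t 131.3 p [ 0.4478 -0.1665  0.0221] gap 0.2 F [1.8 2.5 3.5]
pressed t 131.8 p [ 0.4478 -0.1667  0.0115] gap 0.3 F [2.1 2.3 5.9]
held t 132.3 p [ 0.4477 -0.1667  0.0116] gap 0.4 F [1.2 2.2 5.4]
up t 133.5 p [ 0.4469 -0.166   0.1194] gap 0.2 F [-0.6 -1.1 -0.4]
 t 134.8 p [ 0.4502 -0.2898  0.2401] gap 0.1 F [-0.5 -1.1  0.3]
```

View pics/seat1b.png

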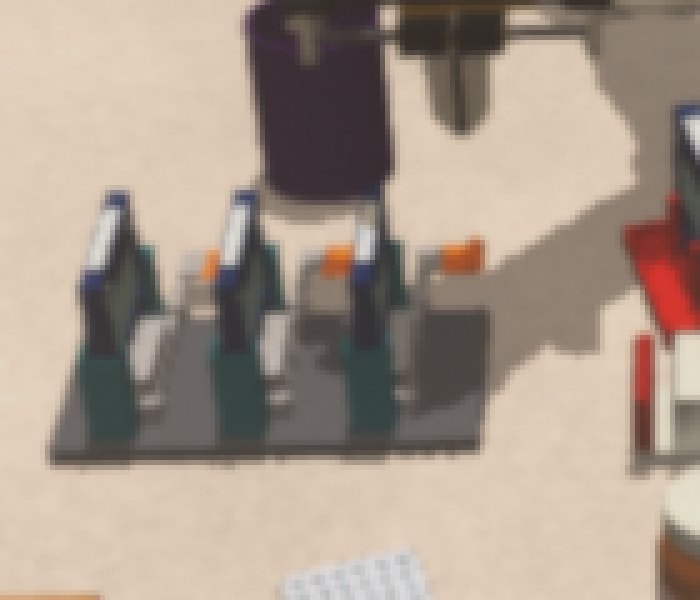

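View pics/fin1.png

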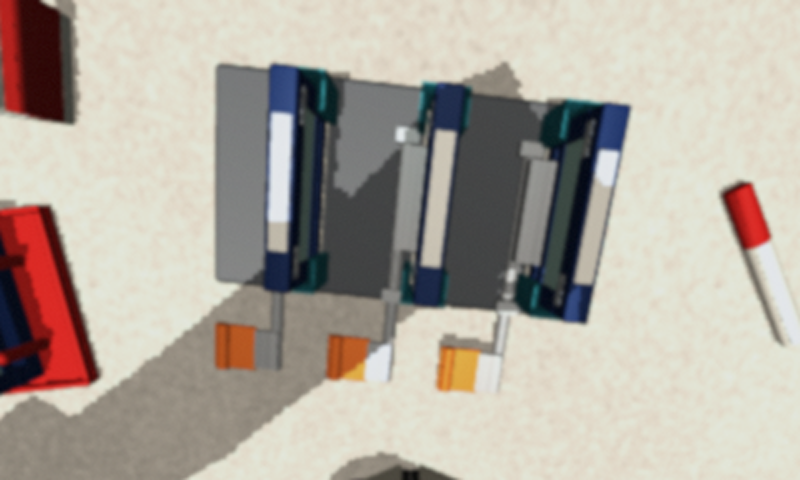

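View pics/fin1t.png

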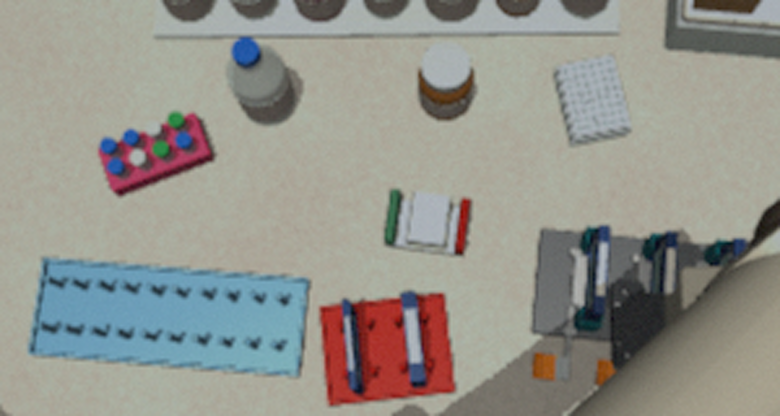

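Run:
```python
from h import *
import pickle
c=pickle.load(open('cs.pkl','rb'))
for k,p in {1:[(271,65),(300,67),(292,290),(264,288)],2:[(437,84),(464,86),(443,304),(416,303)],3:[(603,103),(630,106),(587,322),(563,319)]}.items():
  P=np.array([px2w(c,120+x/2,y/2,.114)[:2] for x,y in p]); l=(P[0]+P[1]-P[2]-P[3])/2
  print(k,P.mean(0).round(4),SL[k],'len',np.linalg.norm(l).round(4),'yaw',np.arctan2(l[1],l[0]).round(3))
```

```text
1 [ 0.5449 -0.2309] [ 0.546  -0.2296] len 0.0973 yaw -0.104
2 [ 0.5377 -0.3041] [ 0.538 -0.304] len 0.0968 yaw -0.085
3 [ 0.5296 -0.3774] [ 0.5301 -0.3784] len 0.0976 yaw -0.101
```

Run:
```python
from h import *
manip.move_pose([.40,.05,.22],ori(.11)); manip.servo_line([.385,.05,.22]); manip.sleep(.2)
c=viewer.get_calibration('wrist'); im=viewer.get_image('wrist'); crop(im,240,60,420,240,4,'pics/fin2.png')
T=np.array([.4702,.0145]);a=ax(.11);n=nrm(.11)
for y in (.033+.0037,-.033-.002):
  for h in (.0045 if y>0 else .0085,): 
    for z in (.008,.108):
      for s in (-1,1):
        print(round(y,3),z,s,[((w2px(c,[*(T+x*a+(y+s*h)*n),z])[0]-[240,60])*4).round(0).tolist() for x in (.045,-.05)])
```

```text
0.037 0.008 -1 [[376.0, 30.0], [374.0, 354.0]]
0.037 0.008 1 [[346.0, 30.0], [346.0, 354.0]]
0.037 0.108 -1 [[391.0, -26.0], [386.0, 415.0]]
0.037 0.108 1 [[348.0, -26.0], [348.0, 416.0]]
-0.035 0.008 -1 [[633.0, 30.0], [610.0, 353.0]]
-0.035 0.008 1 [[575.0, 30.0], [557.0, 353.0]]
-0.035 0.108 -1 [[747.0, -27.0], [704.0, 415.0]]
-0.035 0.108 1 [[667.0, -26.0], [633.0, 415.0]]
```

View pics/fin2.png

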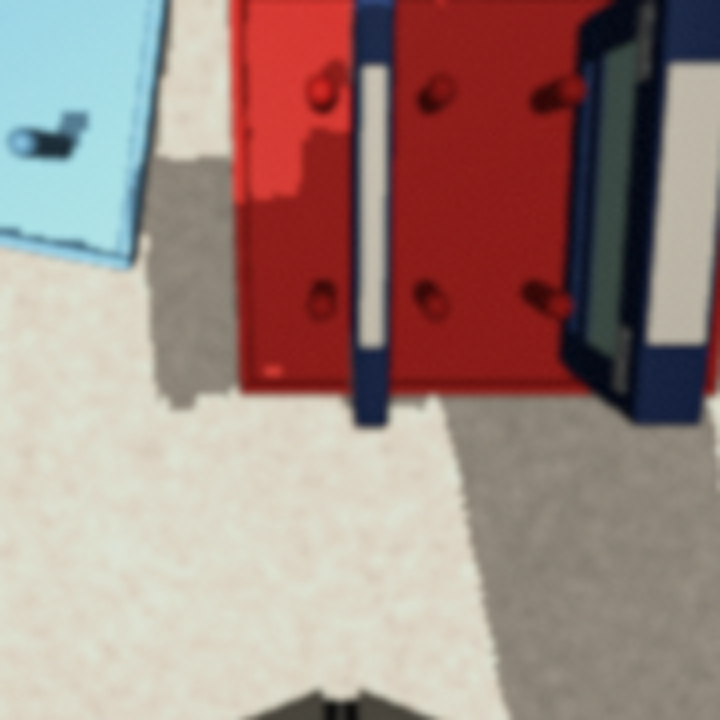

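E seen from straight above shows only its top edge (columns 355–390), between pegs at 322 and 435, so it is upright. B also stands upright and matches its predicted outline. Nothing is in contact with the robot, so I hand in.

Run:
```python
from h import *
manip.hand_in(); print(manip.current_clock())
```

```text
the job is handed in; nothing more can be done
the job is handed in; nothing more can be done
```

The job is handed in at about 137 s of the 210 s allowed; no verdict was reported.

**Sorting:** I tried each of the five cassettes in the go slot first, then the no-go slot.
- Three were good: they entered the go slot and stopped at the no-go mouth. The finger gap read about 13 mm on each.
- One was too thin: it entered both slots, with a gap of about 9 mm.
- One was too thick: it stopped at the go mouth, with a gap of about 17 mm.

**Placing:** The three good ones are in stand slots 3, 2 and 1. For each I pressed the pad about 15.5 mm and let it spring back. The thin and thick ones stand upright in the two red bays.

**Last checks:**
- **Stand:** the good cassettes' top faces measured within 2 mm of the slot points, at the height of a cassette fully home. The latch noses looked shut in the pictures, but I had no joint reading to confirm it.
- **Red rack:** both cassettes were between the pegs and upright.
- **Gauge and red rack:** the gauge showed no movement. The red rack stayed within the 2–3 mm measuring error.
- **Bystanders:** every one still in view looked undisturbed, and I felt no contact with any. The tip box was outside the last close-ups.

**Corrected on the way:** when placing the thick cassette, the close-up showed it about 4.6 mm off its bay. I shifted it about 3 mm before lowering it.

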